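# Fit the retaining ring on the sample-wheel spindle with the spreading pliers

### The job

First lift the black dust cap off the sample-wheel spindle and stand it, open side down, on the table clear of everything. Then take the spreading pliers from their stand, spread the retaining ring with them and slide it down over the spindle end until it lies flat on the hub, closed in the groove, its open gap over the small key. Put the pliers back upright in their stand, both bolts down in the notches; never touch the ring with the gripper itself, and leave the can, bottle, flask and tape roll as they stand.

Things in the scene. Friction and masses are not known exactly. Their poses are not given: they have to be found in the camera images.
- dust_cap: Black plastic dust cap, a plain round cup upside down: 58 mm diameter, 38 mm high, hollow below (inner radius 26.5 mm, 22 mm deep), about 50 g. It sits loosely over the spindle end, its rim at z = 66 mm, 2 mm of play all round. Origin: centre of its rim (underside); z up. Lift it straight up 25 mm or more to clear the spindle. (Tall microscopes stand behind the work, from x = 0.6 m on.)
- pliers: Spreading pliers, dark steel, 158 mm tall, upright in their stand, about 0.2 kg. Origin: mid-plane, level with the tips of the two pins; z up the tool, y towards the left lever; a half turn about z leaves the tool the same. Two uncrossed levers (as in a clothes peg) turn on a pivot block at z = 80 mm: grip bars at the top, feet with pins at the bottom. Squeezing the bars spreads the pins.
- pliers_grips (a point): Midway between the two round rubber grip bars (pliers z = 150 mm). Bars: axis along x, 36 mm long, 16 mm diameter, centres at y = +-24 mm; 64 mm over both at rest, 39 mm at the hard stop. Springs push each bar out with 6 N at rest, 8 N at the stop (12 N with the ring on). A gripper held at 57 to 62 mm carries the tool by these springs with the pins nearly at rest.
- pliers_bolts (a point): Middle of the pivot block (pliers z = 80 mm). Two bolts of 10 mm diameter run along x from -21 to +21 mm through it at y = +-10 mm; they rest in the stand's notches.
- pin_left (a point): Tip of the left pin. Pins: round, 7 mm diameter, 10 mm long, pointing down from the foot's flat sole (sole 18 mm along x, 12 mm along y, at z = 10 mm), at y = +-42 mm at rest. Each pin moves out about as far as its bar moves in, up to 13.5 mm, leaning outward by 0.18 rad, and the feet rise 5 mm at full spread.
- pin_right (a point): Tip of the right pin.
- pliers_left (a joint): Turn of the left (+y) lever, rad: 0 at rest, 0.18 at the stop (pins fully spread). The two levers are geared together.
- pliers_right (a joint): Turn of the right (-y) lever, same meaning.
- pliers_stand: Fixed stand of the pliers: base 64 x 118 x 6 mm and two upright aluminium cheeks (x = +-13 to +-19 mm, 54 mm wide along y, 26 mm free between). The pliers hang between the cheeks, bolts on the notch floors: pliers origin then 14 mm above the table on the stand's axis, pliers y along the stand's y (either way round). Origin: centre of the underside.
- notch (a point): On the stand's axis level with the notch floors (z = 89 mm). Each cheek has one notch open at the top for both bolts: flat floor, about 42 mm wide along y, its sides 17 mm high and flared outward.
- ring: Retaining ring, 110 mm across its eyes (y), about 75 mm along x, 8 mm thick, about 80 g, on its stand. Origin: ring centre at the underside; z up; +x points to the open gap. A bridge at -x carries two sprung arms hinged at x = -34, y = +-36 mm, each with an inward pad (inner radius 21 mm closed) and a projecting eye. Spread fully by the pliers, the pads stand 26.5 mm or more from the centre.
- eye_left (a point): Centre of the left arm's eye, at the underside (x = 0, y = +42 mm when closed): a through slot 11 mm along x, 15 mm along y. A pliers pin has 4 mm of play outward in it before it pushes. 4 N outward at each eye opens the ring fully; let go, it springs shut. The outward lean of the spread pins keeps the ring hooked close under the feet.
- eye_right (a point): Centre of the right arm's eye, at the underside (x = 0, y = -42 mm when closed); same slot.
- ring_left (a joint): Opening of the left (+y) arm, rad: 0 closed, about 0.3 when spread by the pliers.
- ring_right (a joint): Opening of the right (-y) arm, same meaning.
- ring_front (a point): Point in the open gap of the ring, 30 mm ahead of its centre along its x, at the underside.
- ring_stand: Fixed grey plastic stand of the ring: round foot of 42 mm radius, shoulder of 32 mm radius at z = 36 mm on which the ring lies, above it a stub of 18 mm radius to z = 51 mm, loosely inside the ring. Origin: centre of the underside.
- spindle: Fixed sample-wheel spindle: base of 58 mm radius, wheel of 52 mm radius with its top at z = 34 mm, hub of 32 mm radius with its top at z = 55 mm, then the groove and the spindle end. A key, 6 mm along x, 8 mm wide, 8.5 mm high, stands on the hub at x = 28.5 mm. Origin: centre of the underside on the axis; +x points to the key. A seated ring has its x along the spindle's x.
- groove (a point): On the spindle axis at the hub's top face, z = 55 mm: where a seated ring's origin lies. The groove above it has 19.5 mm radius and is 12 mm high; above it the spindle end has 24.5 mm radius from z = 67 to 80 mm, then a cone to 18.5 mm radius at z = 88 mm.
- objective_can: bystander: white can with black screw cap, 38 mm diameter, 54 mm high; origin under its centre
- oil_bottle: bystander: small brown bottle with black cap, 28 mm diameter, 60 mm high; origin under its centre
- culture_flask: bystander: clear upright flask with canted white cap, 52 x 110 x 145 mm; origin under its centre
- label_tape: bystander: roll of yellow tape lying flat, 66 mm diameter, 19 mm high; origin under its centre
Mind the look-alikes: they are no part of the job. Leave any red look-alike of the pliers_stand alone.

How it is judged:
On the way, in this order (a step that is already met when the one before it is completed fails the run):
1. the dust cap stands upright on the table, let go (height (world z) of dust_cap below 0.006 m and angle between dust_cap's own z axis and vertical below 0.15 rad and contact force between the fingers and dust_cap below 0.1 N and linear speed of dust_cap below 0.02 m/s), for 0.2 s.
2. the pliers have spread the ring (both arms beyond 0.15 rad) and lifted it 20 mm or more clear of its stand (value of joint each of ring_left, ring_right above 0.15 rad and z of ring in the frame of ring_stand above 0.056 m and contact force between pliers and ring above 0.5 N), for 0.2 s.
3. the spread ring is down round the spindle within 4 mm of the hub (value of joint each of ring_left, ring_right above 0.12 rad and horizontal distance between ring and groove below 0.008 m and z of ring in the frame of groove below 0.004 m), for 0.1 s.
4. the ring has closed in the groove (value of joint each of ring_left, ring_right below 0.07 rad and distance between ring and groove below 0.006 m), for 0.2 s.
At the end, for the whole second after the job is handed in: Ring closed in the groove (arms within 0.07 rad), centred within 5 mm, within 3 mm of the hub, level within 0.1 rad, gap over the key (within 0.35 rad); pliers in their stand (12 mm sideways, 4 mm in height, 0.12 rad of tilt), at rest; dust cap upright on the table (6 mm, 0.15 rad) (value of joint each of ring_left, ring_right below 0.07 rad and horizontal distance between ring and groove below 0.005 m and z of ring in the frame of groove between -0.003 and 0.003 m and angle between ring's own z axis and vertical below 0.1 rad and x of ring_front in the frame of spindle above 0.02 m and angle between the x axis of ring and the x axis of spindle, either way round below 0.35 rad and horizontal distance between pliers and pliers_stand below 0.012 m and z of pliers in the frame of pliers_stand between 0.01 and 0.018 m and angle between pliers's own z axis and vertical below 0.12 rad and linear speed of each of pliers, ring below 0.02 m/s and height (world z) of dust_cap below 0.006 m and angle between dust_cap's own z axis and vertical below 0.15 rad); the robot touches nothing.
It fails at once if the gripper's fingers touch the ring (contact force between the fingers and ring above 0.5 N).
It fails at once if a bystander (can, bottle, flask or tape roll) is moved by more than 30 mm or tipped (distance of any of objective_can, oil_bottle, culture_flask, label_tape from where it was at the start of the episode above 0.03 m or angle between any of objective_can, oil_bottle, culture_flask's own z axis and vertical above 0.4 rad).
It also fails if it takes over 72 s, if anything falls off the work surface, if the arm or the gripper's body presses on something with over 40 N, if the wrist force passes 120 N, or if a joint passes its speed limit or range.

### The arm

A 6-joint arm with a two-finger parallel gripper is mounted at the origin on a cart in front of the work surface, level with it; the furniture and walls round the work are solid. World frame = base frame: x ahead of the robot, y to its left, z up, the work surface at z = 0. Lengths are in m, angles in rad, forces in N, time in s.
With the tool pointing down it reaches from about 0.275 to 0.725 m from the base axis. Payload 5.6 kg.
Tool frame: the origin (TCP) lies at the very end of the fingers, on their centre line; the grasp point (between the pads) lies 19 mm behind it; y points along the fingers, x is the direction in which the jaws open and shut, and the axes are right-handed (so a half turn about y gives the same grasp; the last joint's range is limited). The gripper opens to 85 mm and grips with 20 to 120 N. Pads are 22 mm wide; open, the fingers measure 114 mm over their backs; the gripper's body (76 mm by 85 mm) begins 54 mm behind the grasp point. The pads swing forward as they close: fully open they stand 13 mm farther back than shut.
Start: joints at [-1.058, 0.255, 0.108, 0, -1.424, -0.285], TCP at [0.124, -0.536, 0.194] pointing down, gripper open.
Joint ranges: [-2.95, 2.95], [-1.21, 1.97], [-1.09, 1.5], [-2.87, 1.71], [-2.94, -0.07], [-3.05, 3.05]. Speed limits (rad/s): [2.57, 2.57, 3.14, 3.14, 3.14, 3.14].

### API

Orientations are given as a 3x3 rotation matrix whose columns are the frame's x, y, z axes.
In Python, from station import get_state, get_image, get_calibration, job_done, cut_out gives the robot as it stands.
- The arm moves only by the tool apply_moves, never from a script. Its argument "targets" is a list that holds one entry, the list of rows, each a list of 7 numbers: the shift along the world's x, y, z in mm, then the turn, a rotation vector about the world's x, y, z in rad, then the finger opening in mm, from 0 to 85.4. A call has 1 to 8 rows; each row shifts and turns the commanded pose from where the row before left it; what a row does not reach is not made up. A row lasts 1/12 s, in which the tool goes at most 41.7 mm and 7.16 degrees, less where a joint would pass 70% of its speed; a pose out of reach is approached as far as the arm can. A call is refused whole if a number of a shift passes 41.7 or a number of a turn 0.125, either way. A call with a gripper value outside its range is refused whole. The fingers move at their own pace and stop on an object; "squeeze" is the grip in N (left out, the last holds). Time passes only in rows, so rows that do not move let the fingers close. It gives the time, the measured TCP pose, the force and the opening at its end, in the units of the state.
- get_state(): the state, without advancing time (a new reading comes with each control period).
- get_image(name): name is "side" or "top"; returns the picture (480x640x3 uint8, red, green, blue); there is no depth.
- get_calibration(name): a dict with "intrinsics" (3x3 intrinsics, pixels), "k1" (the pictures are not rectified: a ray, as slopes to the right and down, at radius r is drawn at 1 + k1 r^2 times it, then the intrinsics apply), "rvec" (rotation vector, rad) and "tvec" (3), from world to camera coordinates, as OpenCV has them. Camera axes: x right, y down, z forward; pixel columns grow to the right and rows downward; lengths in m; the calibration is good to about 2 mm. A picture is of the moment at which its call begins. get_calibration takes no time and is no camera call.
- job_done(): hands the job in, once; it reports no verdict.
Trained networks look in the newest picture that a camera, given by its name, has taken for a name from the list of things; names that differ only in an ending like _2 or _b are one class to them, and where a whole thing is asked for, a point or a joint stands for the part that bears it (a point fixed in the world has none). Each returns a list of dicts, best first, with "p" (0 to 1); they miss things now and then, are a little off and sometimes report something else, mostly with a low value. They report only what shows in the picture. A call takes as long as a camera call. They do not tell look-alikes from the thing itself.
- cut_out(label, camera): "region" (480x640 bool, what is visible of it) and "rect" ([centre column, centre row, width, height] in pixels, round what is visible of it).
The state is a dict: "clock": time; "q": joint angles; "joint_velocities": joint speeds; "joint_efforts": joint torques, N m; "ee_pos": TCP position; "tcp_rot": TCP orientation; "wrist_force": force on the tool from outside, world axes, zero at the start; "ft_torque": the same for the moment, N m; "grip_width": finger opening in m.
Only numpy, scipy, OpenCV 4.12 (cv2) and the standard library are available. Lean on these libraries where they do the work, as an engineer would, in place of code of your own. Each camera call takes 0.05 s, during which the arm holds its last target. There are 200 camera calls.

## Working session

There is one attempt and no reset: what is moved stays moved. The work goes in short steps, Python scripts to look and compute and a tool call to move; the robot and the scene stay as the last step left them, time stands still between calls to the robot, and variables do not carry over. Pictures are saved under pics/ and viewed, about 8 in all and at most 12, crops included, and the job is handed in when it is done.

Besides the shell and the picture viewer there is one more tool, called after ">>>" as name(argument=value, ...), one argument or row to a line, values as JSON. apply_moves: Moves the arm, as the interface text tells. Its arguments: {"type":"object","properties":{"targets":{"type":"array"},"squeeze":{"type":"number"}},"required":["targets"]}

```bash
ls; mkdir -p pics
python3 - <<'E'
from station import *
import cv2,numpy as np
for c in("side","top"):
    im=get_image(c); cv2.imwrite(f"pics/{c}0.png",im[:,:,::-1])
    k=get_calibration(c); R=cv2.Rodrigues(np.array(k["rvec"],float))[0]
    print(c,k["intrinsics"],k["k1"],"campos",-R.T@np.array(k["tvec"]).ravel(),"fwd",R[2])
    for n in ["dust_cap","pliers","pliers_stand","ring","ring_stand","spindle","label_tape","objective_can","oil_bottle","culture_flask"]:
        print(n,[(round(d["p"],2),np.round(d["rect"]).astype(int).tolist()) for d in cut_out(n,c)[:4]])
s=get_state();print(s)
E
```

```text
pics
side [[571.16954035   0.         322.65566421]
 [  0.         571.16954035 233.70038472]
 [  0.           0.           1.        ]] -0.18074809167931316 campos [-0.33910941  0.88775717  0.90585821] fwd [ 0.61584571 -0.56299259 -0.55115643]
dust_cap [(0.67, [410, 210, 21, 23])]
pliers [(0.74, [359, 254, 31, 70])]
pliers_stand [(0.79, [359, 275, 45, 48]), (0.49, [161, 260, 11, 17]), (0.47, [367, 244, 16, 46])]
ring [(0.67, [285, 302, 39, 32]), (0.41, [284, 310, 35, 31])]
ring_stand [(0.86, [284, 308, 32, 33])]
spindle [(0.86, [408, 234, 37, 30])]
label_tape [(0.71, [329, 242, 20, 17])]
objective_can [(0.6, [321, 283, 15, 24])]
oil_bottle [(0.45, [357, 252, 30, 68])]
culture_flask [(0.78, [361, 208, 40, 51]), (0.59, [407, 234, 42, 34]), (0.47, [409, 212, 21, 22]), (0.3, [357, 272, 46, 47])]
top [[457.31805156   0.         318.86885621]
 [  0.         457.31805156 240.93557261]
 [  0.           0.           1.        ]] -0.024190387126820482 campos [0.37200271 0.07923692 1.20811724] fwd [ 0.19245417  0.00924822 -0.98126238]
dust_cap [(0.59, [440, 272, 29, 27]), (0.41, [348, 296, 20,
[... 537 characters left out ...]
, -2.84613674e-01]), 'joint_velocities': array([-2.56846940e-05,  2.08270306e-03, -3.75244373e-04, -1.68032659e-03,
        1.33784594e-03, -7.00368882e-04]), 'joint_efforts': array([-8.60485961e-04, -3.86413014e+01,  2.38071156e+01,  5.36764786e+00,
       -4.87802154e-04, -3.54643760e-05]), 'ee_pos': array([ 0.12422314, -0.53579313,  0.19418344]), 'tcp_rot': array([[-2.25812611e-01, -3.36322017e-05, -9.74170757e-01],
       [ 9.74170757e-01,  1.93946186e-05, -2.25812611e-01],
       [ 2.64882456e-05, -9.99999999e-01,  2.83839580e-05]]), 'wrist_force': array([0.72123317, 0.16657925, 0.16380591]), 'ft_torque': array([ 0.02821382,  0.04185775, -0.06476448]), 'grip_width': 0.08557941404055443}
```

Run:
```python
import cv2
t=cv2.imread("pics/top0.png")[160:360,190:480]
cv2.imwrite("pics/top_c.png",cv2.resize(t,(798,550),interpolation=cv2.INTER_CUBIC))
t=cv2.imread("pics/side0.png")[170:340,140:440]
cv2.imwrite("pics/side_c.png",cv2.resize(t,(800,453),interpolation=cv2.INTER_CUBIC))
```

```text
(no output)
```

View pics/top_c.png

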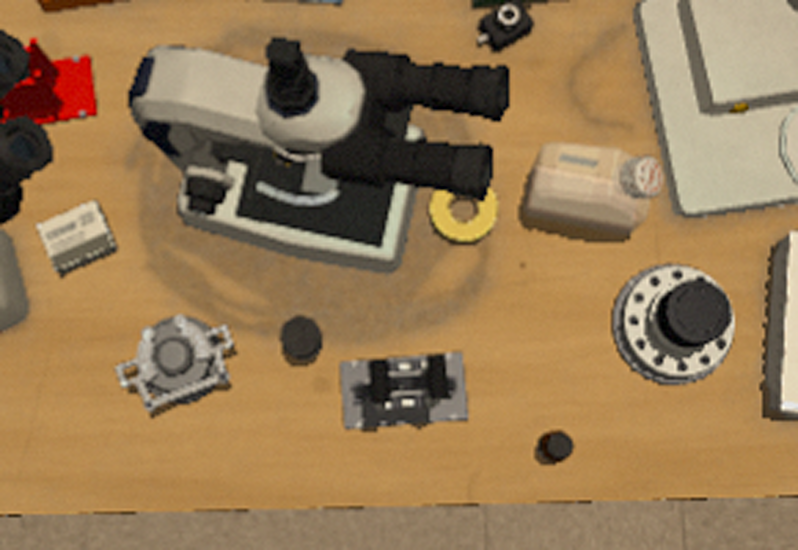

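View pics/side_c.png

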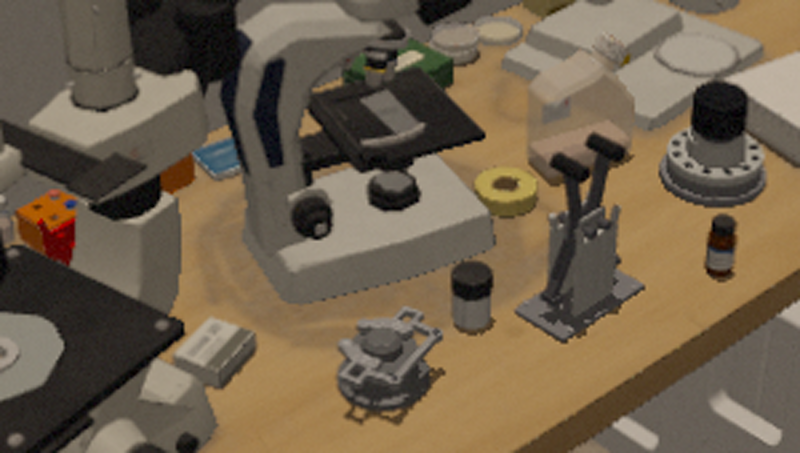

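```bash
cat > h.py <<'E'
import cv2,numpy as np
from station import *
from scipy.optimize import minimize
C={}
for c in("side","top"):
    k=get_calibration(c); C[c]=(np.array(k["intrinsics"],float),np.array([k["k1"],0,0,0.]),np.array(k["rvec"],float),np.array(k["tvec"],float))
def proj(P,c):
    K,d,r,t=C[c]; return cv2.projectPoints(np.asarray(P,float).reshape(-1,1,3),r,t,K,d)[0].reshape(-1,2)
def back(uv,c,z):
    K,d,r,t=C[c]; R=cv2.Rodrigues(r)[0]
    n=cv2.undistortPoints(np.asarray(uv,float).reshape(-1,1,2),K,d).reshape(-1,2)
    o=-R.T@t.ravel(); v=np.c_[n,np.ones(len(n))]@R
    return o+v*((z-o[2])/v[:,2])[:,None]
A=np.linspace(0,2*np.pi,40,endpoint=False)
def cyl(x,y,z0,z1,r0,r1=None):
    r1=r0 if r1 is None else r1
    return np.vstack([np.c_[x+r*np.cos(A),y+r*np.sin(A),0*A+z] for z,r in((z0,r0),(z1,r1))])
def box(a,b,c,d,e,f): return np.array([[x,y,z] for x in(a,b) for y in(c,d) for z in(e,f)],float)
def place(P,p):
    c,s=np.cos(p[2]),np.sin(p[2]); return P@np.array([[c,s,0],[-s,c,0],[0,0,1]])/1000+np.array([p[0],p[1],0])
S=4
def mask(parts,p,c,o,n):
    m=np.zeros((n*S,n*S),np.uint8)
    for q in parts:
        h=cv2.convexHull(((proj(place(q,p),c)-o+.5)*S-.5).astype(np.float32))
        cv2.fillConvexPoly(m,np.round(h*16).astype(np.int32),1,shift=4)
    return cv2.resize(m.astype(np.float32),(n,n),interpolation=cv2.INTER_AREA)
def reg(names,c,near):
    m=np.zeros((480,640),bool)
    for n in names:
        L=[d for d in cut_out(n,c) if np.hypot(d["rect"][0]-near[0],d["rect"][1]-near[1])<25]
        if L: m|=L[0]["region"].astype(bool)
    return m
def fit(parts,masks,p0,yaw=True,n=110):
    p0=np.array(p0,float)
    sc=np.array([.004,.004,.08 if yaw else 0])
    O={c:np.round(proj([[p0[0],p0[1],.05]],c)[0])-n//2 for c in masks}
    M={c:masks[c][int(O[c][1]):int(O[c][1])+n,int(O[c][0]):int(O[c][0])+n].astype(np.float32) for c in masks}
    def f(v):
        e=0
        for c in masks:
            m=mask(parts,p0+v*sc,c,O[c],n); e+=np.abs(m-M[c]).sum()/M[c].sum()
        return e
    k=3 if yaw else 2
    g=lambda v:f(np.r_[v,[0]*(3-k)])
    r=minimize(g,np.zeros(k),method="Nelder-Mead",options=dict(initial_simplex=np.vstack([np.zeros(k),2*np.eye(k)])-.5,xatol=.01,fatol=1e-5))
    return p0+np.r_[r.x,[0]*(3-k)]*sc,r.fun
SPIN=[cyl(0,0,0,20,58),cyl(0,0,20,34,52),cyl(0,0,34,55,32)]
CAP=[cyl(0,0,66,104,29)]
RST=[cyl(0,0,0,6,42),cyl(0,0,6,36,32)]
E
python3 - <<'E'
from h import *
for c in("side","top"): get_image(c)
print("tape/can/flask/bottle/pl", back([[358,237]],"top",.01)[0],back([[302,283]],"top",.05)[0],back([[406,227]],"top",.1)[0],back([[392,322]],"top",.06)[0],back([[337,302]],"top",.1)[0])
p0=list(back([[434,280]],"top",.03)[0][:2])+[0]
for cs in (("side",),("top",),("side","top")):
    print(cs,"spin",fit(SPIN+CAP,{c:reg(["spindle","dust_cap"],c,dict(side=(408,228),top=(436,278))[c]) for c in cs},p0,False))
    print(cs,"cap",fit(CAP,{c:reg(["dust_cap"],c,dict(side=(410,210),top=(440,272))[c]) for c in cs},p0,False))
im={c:get_image(c) for c in C}
T=[]
for c,(u,v),s in(("top",(252,292),29),("side",(285,305),29)):
    T.append(cv2.resize(im[c][v-s:v+s,u-s:u+s,::-1],(400,400),interpolation=cv2.INTER_NEAREST))
cv2.imwrite("pics/ring.png",np.hstack(T))
for n in("ring","eye_left","eye_right","ring_left","pin_left","pin_right","ring_stand"):
    for c in C: print(n,c,[(round(d["p"],2),np.round(d["rect"],1).tolist(),int(d["region"].sum())) for d in cut_out(n,c)[:3]])
E
```

```text
tape/can/flask/bottle/pl [ 0.6150295  -0.01423657  0.01      ] [0.49152015 0.13542001 0.05      ] [ 0.61902131 -0.12713241  0.1       ] [ 0.38854281 -0.08591786  0.06      ] [0.43853671 0.04948001 0.1       ]
('side',) spin (array([ 0.50542206, -0.21287243,  0.        ]), np.float64(0.043872371315956116))
('side',) cap (array([ 0.5031119 , -0.20951355,  0.        ]), np.float64(0.07907608896493912))
('top',) spin (array([ 0.53275859, -0.21513441,  0.        ]), np.float64(1.9722094535827637))
('top',) cap (array([ 0.50285901, -0.20892197,  0.        ]), np.float64(0.05142989009618759))
('side', 'top') spin (array([ 0.50530857, -0.21242848,  0.        ]), np.float64(2.0468997955322266))
('side', 'top') cap (array([ 0.5030022 , -0.20914279,  0.        ]), np.float64(0.1319308578968048))
ring side [(0.51, [357.2, 254.6, 27.3, 63.9], 750)]
ring top [(0.98, [253.0, 291.9, 38.6, 35.6], 492)]
eye_left side [(0.67, [274.8, 309.7, 15.1, 19.6], 201)]
eye_left top [(0.56, [335.0, 302.0, 49.0, 24.7], 636), (0.52, [242.0, 292.0, 11.6, 29.7], 149)]
eye_right side [(0.57, [285.8, 290.1, 27.2, 14.8], 222), (0.46, [408.9, 211.2, 24.5, 28.8], 437)]
eye_right top [(0.54, [260.9, 282.4, 17.4, 17.1], 103)]
ring_left side [(0.6, [276.1, 306.8, 17.0, 21.5], 222)]
ring_left top [(0.57, [238.6, 290.6, 13.2, 28.5], 166), (0.53, [357.1, 237.0, 28.0, 14.6], 302), (0.16, [338.4, 299.9, 38.7, 18.6], 544)]
pin_left side [(0.89, [351.6, 255.8, 20.7, 58.7], 359)]
pin_left top [(0.64, [327.3, 296.2, 12.6, 20.2], 170)]
pin_right side [(0.63, [366.9, 235.2, 14.3, 26.3], 185)]
pin_right top [(0.63, [349.1, 295.4, 13.1, 12.8], 156), (0.33, [253.2, 291.6, 44.5, 31.1], 512)]
ring_stand side [(0.65, [284.6, 309.6, 35.9, 32.8], 524), (0.57, [318.4, 282.5, 16.6, 27.4], 354), (0.38, [358.4, 274.3, 46.5, 49.4], 1077)]
ring_stand top [(0.77, [254.5, 292.7, 21.4, 23.4], 390)]
```

View pics/ring.png

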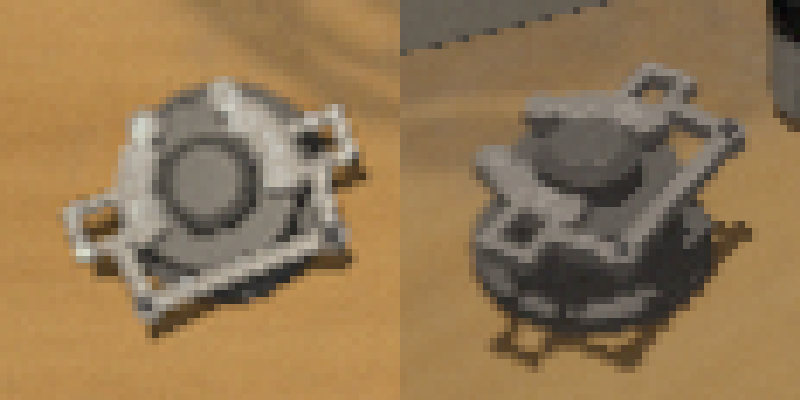

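```bash
cat >> h.py <<'E'
from scipy.optimize import least_squares
def pfit(P,obs,p0):
    # obs: list of (cam, idx, (u,v)); P mm
    f=lambda p:np.ravel([proj(place(np.array([P[i]],float),p),c)[0]-np.array(uv) for c,i,uv in obs])
    r=least_squares(f,p0,x_scale=[.01,.01,.1]); return r.x,f(r.x).reshape(-1,2)
E
cat > r.py <<'E'
from h import *
P={'el':(0,42,44),'er':(0,-42,44),'hl':(-34,36,44),'hr':(-34,-36,44)}
t=lambda x,y:(223+x/6.897-.5,263+y/6.897-.5); s=lambda x,y:(256+x/6.897-.5,276+y/6.897-.5)
T=[("top",'el',t(97,227)),("top",'er',t(320,140)),("top",'hl',t(147,305)),("top",'hr',t(334,236))]
Sd=[("side",'el',s(122,230)),("side",'er',s(255,88)),("side",'hl',s(218,243)),("side",'hr',s(334,130))]
for o in(T,Sd,T+Sd):
    p,e=pfit(P,o,[.42,.22,.2]);print(p,np.round(e,2).tolist())
print("stub",back([t(210,183)],"top",.051))
E
python3 r.py
python3 - <<'E'
from h import *
im={c:get_image(c) for c in C}
T=[]
for c,(u,v),w,h in(("top",(336,303),27,27),("side",(360,257),36,36)):
    T.append(cv2.resize(im[c][v-h:v+h,u-w:u+w,::-1],(400,400),interpolation=cv2.INTER_NEAREST))
cv2.imwrite("pics/pl.png",np.hstack(T))
p0=[.505,-.212,0]
for i in range(2):
  M={c:reg(["spindle","dust_cap"],c,dict(side=(408,228),top=(436,278))[c]) for c in C}
  print([m.sum() for m in M.values()])
  for cs in(("side",),("top",),("side","top")): print(cs,"spin",fit(SPIN+CAP,{c:M[c] for c in cs},p0,False))
E
```

```text
[0.47944151 0.26132293 0.34487596] [[0.76, -0.32], [-0.59, 0.42], [0.13, 0.09], [-0.3, -0.18]]
[0.48208585 0.26010082 0.32363844] [[0.12, -0.7], [0.15, -0.01], [0.14, 0.87], [-0.41, -0.17]]
[0.48044938 0.26102485 0.3344644 ] [[0.82, -0.88], [-0.42, 0.18], [0.07, -0.4], [-0.26, -0.39], [0.41, -0.11], [0.13, 0.42], [0.51, 1.37], [-0.32, 0.19]]
stub [[0.4790758  0.25994758 0.051     ]]
[np.int64(1337), np.int64(1548)]
('side',) spin (array([ 0.50469411, -0.21248074,  0.        ]), np.float64(0.053057216107845306))
('top',) spin (array([ 0.50135861, -0.20682771,  0.        ]), np.float64(0.059754520654678345))
('side', 'top') spin (array([ 0.50287813, -0.2088613 ,  0.        ]), np.float64(0.14668023586273193))
[np.int64(1337), np.int64(1548)]
('side',) spin (array([ 0.50469411, -0.21248074,  0.        ]), np.float64(0.053057216107845306))
('top',) spin (array([ 0.50135861, -0.20682771,  0.        ]), np.float64(0.059754520654678345))
('side', 'top') spin (array([ 0.50287813, -0.2088613 ,  0.        ]), np.float64(0.14668023586273193))
```

View pics/pl.png

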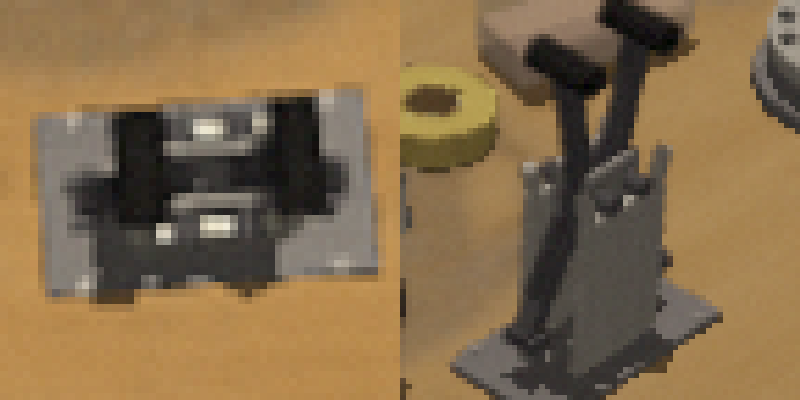

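```bash
cat > p.py <<'E'
from h import *
P={'bl':(0,24,164),'br':(0,-24,164),'c1':(32,59,6),'c2':(32,-59,6),'c3':(-32,-59,6),'c4':(-32,59,6)}
t=lambda x,y:(309+x/7.407-.5,276+y/7.407-.5); s=lambda x,y:(324+x/5.556-.5,221+y/5.556-.5)
B=[("top",'bl',t(141,166)),("top",'br',t(298,156))]
K=[("top",'c1',t(37,117)),("top",'c2',t(362,89)),("top",'c3',t(378,273)),("top",'c4',t(50,297))]
Sb=[("side",'bl',s(168,67)),("side",'br',s(243,23))]
Sk=[("side",'c2',s(321,318)),("side",'c4',s(51,365))]
for o in(B,K,Sb,Sk,B+Sb,B+K+Sb+Sk):
    p,e=pfit(P,o,[.44,.05,-.1]);print(p,np.round(e,2).tolist())
E
python3 p.py
```

```text
[0.44538005 0.04829893 0.03924769] [[0.05, -0.0], [-0.05, 0.0]]
[0.44517698 0.04846262 0.05394781] [[-0.52, -0.14], [0.43, 0.12], [0.55, -0.16], [-0.45, 0.16]]
[0.44652438 0.04680901 0.05286753] [[0.08, -0.15], [-0.08, 0.16]]
[ 0.4433743   0.05129428 -0.94060169] [[0.59, -0.37], [-0.57, 0.28]]
[0.44558463 0.04795175 0.04456282] [[0.21, -0.04], [0.09, -0.15], [-0.05, 0.16], [-0.07, 0.52]]
[ 0.44552974  0.04851562 -0.19431757] [[0.08, -2.53], [-0.26, 2.41], [2.74, -5.7], [3.25, 5.7], [-2.71, 5.25], [-3.24, -5.79], [-1.76, -0.81], [1.36, 1.63], [-11.95, -10.22], [12.11, 9.28]]
```

>>> apply_moves(
  targets=[
    [[20, 17, 0, 0, 0, 0, 85], [24, 20, 0, 0, 0, 0, 85], [25, 22, 0, 0, 0, 0, 85], [25, 22, 0, 0, 0, 0, 85], [25, 22, 0, 0, 0, 0, 85], [25, 22, 0, 0, 0, 0, 85], [25, 22, 0, 0, 0, 0, 85], [25, 22, 0, 0, 0, 0, 85]],
  ],
  squeeze=30,
)

```text
clock: 3.77
ee_pos: [0.3192, -0.3655, 0.1944]
tcp_rot: [[-0.226, 0.0, -0.974], [0.974, -0.0, -0.226], [-0.0, -1.0, -0.0]]
wrist_force: [0.1, -0.8, -0.6]
grip_width: 0.0849
```

>>> apply_moves(
  targets=[
    [[25, 22, 0, 0, 0, 0, 85], [25, 22, 0, 0, 0, 0, 85], [25, 22, 0, 0, 0, 0, 85], [25, 22, 0, 0, 0, 0, 85], [25, 22, 0, 0, 0, 0, 85], [25, 22, 0, 0, 0, 0, 85], [20, 17, -10, 0, 0, 0, 85], [15, 9, -20, 0, 0, 0, 85]],
  ],
)

```text
clock: 4.43
ee_pos: [0.5065, -0.2073, 0.1662]
tcp_rot: [[-0.228, 0.005, -0.974], [0.974, -0.001, -0.228], [-0.003, -1.0, -0.005]]
wrist_force: [-0.4, -0.5, 0.7]
grip_width: 0.0853
```

>>> apply_moves(
  targets=[
    [[0, 0, -20, 0, 0, 0, 85], [0, 0, -25, 0, 0, 0, 85], [0, 0, -25, 0, 0, 0, 85], [0, 0, -20, 0, 0, 0, 85], [0, 0, 0, 0, 0, 0, 50], [0, 0, 0, 0, 0, 0, 50], [0, 0, 0, 0, 0, 0, 50], [0, 0, 0, 0, 0, 0, 50]],
  ],
  squeeze=30,
)

```text
clock: 5.1
ee_pos: [0.5045, -0.2092, 0.0761]
tcp_rot: [[-0.226, 0.003, -0.974], [0.974, -0.001, -0.226], [-0.002, -1.0, -0.003]]
wrist_force: [0.6, -0.7, -0.9]
grip_width: 0.0506
```

>>> apply_moves(
  targets=[
    [[0, 0, 0, 0, 0, 0, 50], [0, 0, 10, 0, 0, 0, 50], [0, 0, 15, 0, 0, 0, 50], [0, 0, 20, 0, 0, 0, 50], [0, 0, 20, 0, 0, 0, 50], [0, 0, 20, 0, 0, 0, 50], [0, 0, 10, 0, 0, 0, 50], [0, 0, 0, 0, 0, 0, 50]],
  ],
)

```text
clock: 5.77
ee_pos: [0.5049, -0.2094, 0.1728]
tcp_rot: [[-0.226, 0.006, -0.974], [0.974, -0.002, -0.226], [-0.003, -1.0, -0.006]]
wrist_force: [0.6, 0.5, 0.3]
grip_width: 0.0501
```

Run:
```python
from h import *
im={c:get_image(c) for c in C}
T=[]
for c,(u,v),w in(("top",(440,272),45),("side",(408,220),45)):
    T.append(cv2.resize(im[c][v-w:v+w,u-w:u+w,::-1],(400,400),interpolation=cv2.INTER_NEAREST))
cv2.imwrite("pics/a1.png",np.hstack(T)); print(get_state()["wrist_force"],get_state()["clock"])
for c in C: print([(round(d["p"],2),np.round(d["rect"]).tolist()) for d in cut_out("dust_cap",c)])
```

```text
[0.04700876 0.0605739  0.08527143] 5.8667
[(0.96, [409.0, 209.0, 21.0, 26.0])]
[]
```

View pics/a1.png

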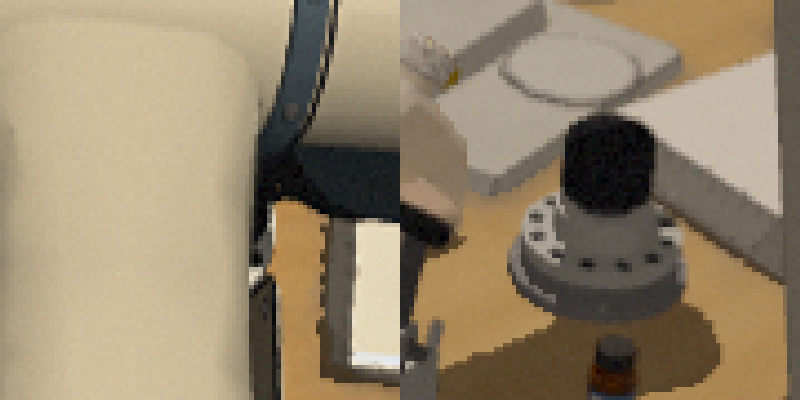

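Run:
```python
from h import *
im={c:get_image(c) for c in C}
p=get_state()["ee_pos"]
T=[]
for c in C:
    a=im[c][:,:,::-1].copy(); u=proj([p],c)[0]; print(c,u); cv2.circle(a,tuple(np.round(u).astype(int).tolist()),6,(0,0,255),1)
    T.append(a[60:420,140:540])
cv2.imwrite("pics/a2.png",np.hstack(T))
```

```text
side [412.04455085 185.21396301]
top [449.76492228 269.20014174]
```

View pics/a2.png

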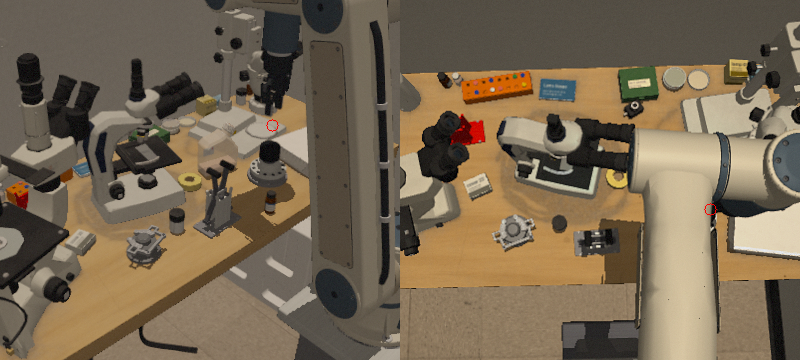

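Run:
```python
from h import *
im={c:get_image(c) for c in C}
s=get_state();p=s["ee_pos"];print(p,s["tcp_rot"],s["q"])
a=im["side"][130:230,370:460,::-1]
a=cv2.resize(a,(540,600),interpolation=cv2.INTER_NEAREST)
for k in(0,50,100): 
    u=proj([p+[0,0,k/1000]],"side")[0]; u=(u-[370,130]+.5)*6; cv2.circle(a,tuple(np.round(u).astype(int).tolist()),5,(0,0,255),2)
cv2.imwrite("pics/a3.png",a)
```

```text
[ 0.50282592 -0.20871202  0.16835189] [[-2.25796695e-01 -1.58293371e-03 -9.74173160e-01]
 [ 9.74174273e-01  2.30816448e-04 -2.25797328e-01]
 [ 5.82277390e-04 -9.99998721e-01  1.48993570e-03]] [-1.05934090e-01  2.54211969e-01  4.15225825e-02 -6.35602092e-05
 -1.35970541e+00 -1.23708762e+00]
```

View pics/a3.png

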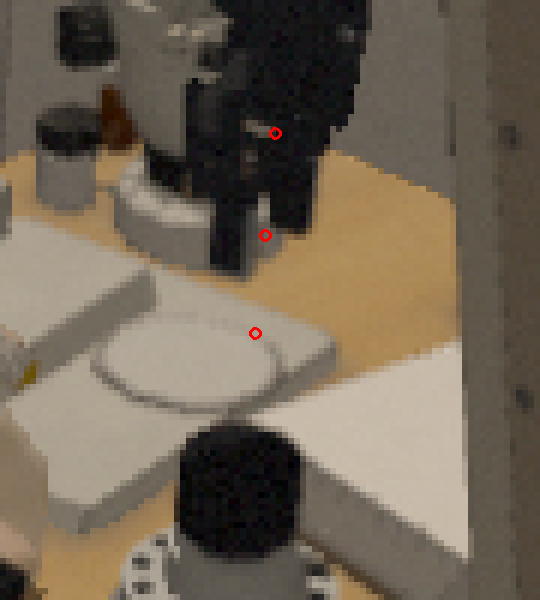

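>>> apply_moves(
  targets=[
    [[0, 0, 0, 0, 0, 0, 85], [0, 0, 0, 0, 0, 0, 85], [0, 0, -20, 0, 0, 0, 85], [0, 0, -25, 0, 0, 0, 85], [0, 0, -25, 0, 0, 0, 85], [0, 0, -20, 0, 0, 0, 85], [0, 0, -15, 0, 0, 0, 85], [0, 0, -9, 0, 0, 0, 85]],
  ],
)

```text
clock: 6.83
ee_pos: [0.502, -0.2085, 0.0531]
tcp_rot: [[-0.226, -0.003, -0.974], [0.974, 0.001, -0.226], [0.001, -1.0, 0.003]]
wrist_force: [-0.6, 0.2, -0.3]
grip_width: 0.0851
```

>>> apply_moves(
  targets=[
    [[0, 0, -5, 0, 0, 0, 85], [0, 0, 0, 0, 0, 0, 50], [0, 0, 0, 0, 0, 0, 50], [0, 0, 0, 0, 0, 0, 50], [0, 0, 0, 0, 0, 0, 50]],
  ],
)

```text
clock: 7.25
ee_pos: [0.5043, -0.2091, 0.0517]
tcp_rot: [[-0.226, 0.003, -0.974], [0.974, -0.001, -0.226], [-0.001, -1.0, -0.003]]
wrist_force: [-0.3, 0.6, 3.5]
grip_width: 0.0567
```

>>> apply_moves(
  targets=[
    [[0, 0, 0, 0, 0, 0, 75], [0, 0, 0, 0, 0, 0, 75], [0, 0, -7, 0, 0, 0, 75], [0, 0, -6, 0, 0, 0, 75], [0, 0, 0, 0, 0, 0, 50], [0, 0, 0, 0, 0, 0, 50], [0, 0, 0, 0, 0, 0, 50], [0, 0, 0, 0, 0, 0, 50]],
  ],
)

```text
clock: 7.92
ee_pos: [0.5031, -0.2089, 0.0371]
tcp_rot: [[-0.226, -0.0, -0.974], [0.974, -0.0, -0.226], [-0.0, -1.0, 0.0]]
wrist_force: [0.0, -1.9, -1.2]
grip_width: 0.0572
```

Run:
```python
from h import *
s=get_state();p=s["ee_pos"];print(p,s["wrist_force"],s["grip_width"])
a=get_image("side")[130:230,370:460,::-1]
a=cv2.resize(a,(540,600),interpolation=cv2.INTER_NEAREST)
for k in(0,50,100): 
    u=proj([p+[0,0,k/1000]],"side")[0]; u=(u-[370,130]+.5)*6; cv2.circle(a,tuple(np.round(u).astype(int).tolist()),3,(0,0,255),2)
cv2.imwrite("pics/a4.png",a)
```

```text
[ 0.50312905 -0.20887198  0.03708046] [ 3.97313307e-04 -1.94629587e+00 -1.15127112e+00] 0.05718066568877565
```

View pics/a4.png

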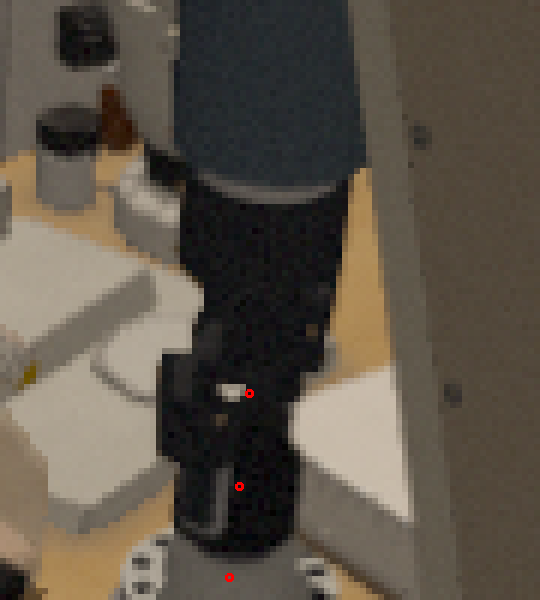

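>>> apply_moves(
  targets=[
    [[0, 0, 8, 0, 0, 0, 50], [0, 0, 15, 0, 0, 0, 50], [0, 0, 17, 0, 0, 0, 50], [0, 0, 15, 0, 0, 0, 50], [-10, 0, 5, 0, 0, 0, 50], [-20, 1, 0, 0, 0, 0, 50], [-25, 1, 0, 0, 0, 0, 50], [-23, 1, 0, 0, 0, 0, 50]],
  ],
)

```text
clock: 8.63
ee_pos: [0.4234, -0.2053, 0.097]
tcp_rot: [[-0.226, -0.0, -0.974], [0.974, 0.001, -0.226], [0.001, -1.0, 0.0]]
wrist_force: [-0.7, -0.5, -0.4]
grip_width: 0.0575
```

>>> apply_moves(
  targets=[
    [[-15, 1, 0, 0, 0, 0, 50], [-5, 0, -8, 0, 0, 0, 50], [0, 0, -17, 0, 0, 0, 50], [0, 0, -22, 0, 0, 0, 50], [0, 0, -22, 0, 0, 0, 50], [0, 0, -22, 0, 0, 0, 50], [0, 0, -15, 0, 0, 0, 50], [0, 0, -10, 0, 0, 0, 50]],
  ],
)

```text
clock: 9.3
ee_pos: [0.4037, -0.2043, -0.021]
tcp_rot: [[-0.225, -0.003, -0.974], [0.974, 0.001, -0.225], [0.002, -1.0, 0.003]]
wrist_force: [-0.5, 1.2, -0.1]
grip_width: 0.0572
```

>>> apply_moves(
  targets=[
    [[0, 0, -4, 0, 0, 0, 50], [0, 0, -4, 0, 0, 0, 50], [0, 0, 0, 0, 0, 0, 50], [0, 0, 0, 0, 0, 0, 62], [0, 0, 0, 0, 0, 0, 75], [0, 0, 0, 0, 0, 0, 80], [0, 0, 0, 0, 0, 0, 80]],
  ],
)

```text
clock: 9.88
ee_pos: [0.4057, -0.2049, -0.0263]
tcp_rot: [[-0.226, 0.001, -0.974], [0.974, -0.0, -0.226], [-0.0, -1.0, -0.001]]
wrist_force: [-0.1, 0.5, 0.4]
grip_width: 0.0801
```

>>> apply_moves(
  targets=[
    [[0, 0, 15, 0, 0, 0, 85], [0, 0, 25, 0, 0, 0, 85], [0, 0, 35, 0, 0, 0, 85], [0, 0, 40, 0, 0, 0, 85], [0, 0, 40, 0, 0, 0, 85], [0, 30, 25, 0, 0, 0, 85], [0, 35, 15, 0, 0, 0, 85], [5, 35, 10, 0, 0, -0.06, 85]],
  ],
)

```text
clock: 10.55
ee_pos: [0.4106, -0.1041, 0.1811]
tcp_rot: [[-0.165, 0.005, -0.986], [0.986, 0.0, -0.165], [-0.001, -1.0, -0.005]]
wrist_force: [1.2, 0.1, -0.3]
grip_width: 0.085
```

>>> apply_moves(
  targets=[
    [[6, 28, 0, 0, 0, -0.02, 85], [6, 28, 0, 0, 0, -0.02, 85], [6, 28, 0, 0, 0, -0.02, 85], [6, 28, 0, 0, 0, -0.02, 85], [6, 25, 0, 0, 0, -0.02, 85], [5, 16, 0, 0, 0, -0.02, 85], [0, 0, 0, 0, 0, 0, 85]],
  ],
)

```text
clock: 11.13
ee_pos: [0.4458, 0.0507, 0.1782]
tcp_rot: [[-0.05, 0.0, -0.999], [0.999, 0.001, -0.05], [0.001, -1.0, -0.0]]
wrist_force: [0.3, 0.3, 0.9]
grip_width: 0.0851
```

Run:
```python
from h import *
s=get_state();p=s["ee_pos"];print(p,s["wrist_force"],s["grip_width"],s["clock"])
j=s["tcp_rot"][:,0]
im={c:get_image(c) for c in C}
def crop(c,u,v,w,n,pts=[]):
    a=cv2.resize(im[c][v-w:v+w,u-w:u+w,::-1],(n,n),interpolation=cv2.INTER_NEAREST)
    for q in pts:
        x=(proj([q],c)[0]-[u-w,v-w]+.5)*n/2/w; cv2.circle(a,tuple(np.round(x).astype(int).tolist()),2,(0,0,255),-1)
    return a
up=np.array([0,0,.037])
pts=[p+up,p+up+j*.0425,p+up-j*.0425]
A=crop("side",362,235,45,400,pts); B=crop("side",408,228,32,400)
D=crop("top",338,300,45,300,pts); E=crop("top",434,282,32,300)
cv2.imwrite("pics/b1.png",np.vstack([np.hstack([A,B])[:, :], cv2.resize(np.hstack([D,E]),(800,400))])[:800])
cv2.imwrite("pics/b1.png",cv2.resize(cv2.imread("pics/b1.png"),(600,600),interpolation=cv2.INTER_AREA))
for c in C: print([(round(d["p"],2),np.round(d["rect"]).tolist()) for d in cut_out("dust_cap",c)])
```

```text
[0.44581582 0.05070357 0.17816286] [0.25333118 0.28165955 0.86640326] 0.0850515643518838 11.1333
[(0.9, [431.0, 245.0, 22.0, 24.0]), (0.22, [274.0, 309.0, 21.0, 20.0])]
[(0.57, [435.0, 315.0, 25.0, 22.0])]
```

View pics/b1.png

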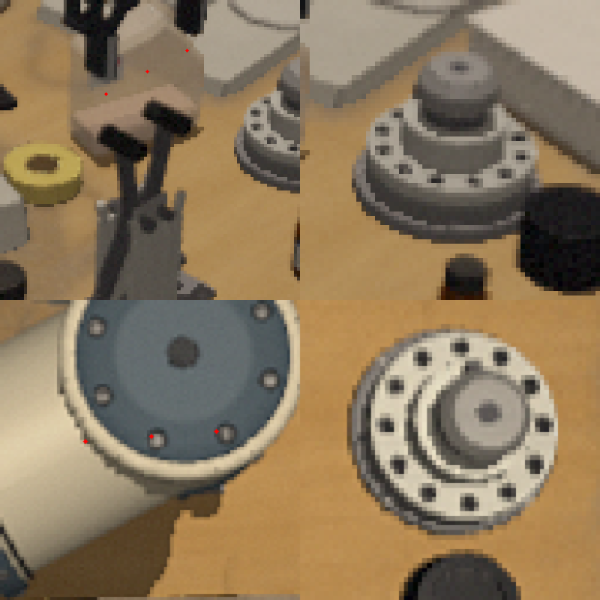

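Run:
```python
from h import *
im={c:get_image(c) for c in C}
M={c:reg(["spindle"],c,dict(side=(408,228),top=(436,278))[c]) for c in C}
SP=SPIN+[cyl(0,0,55,67,19.5),cyl(0,0,67,80,24.5),cyl(0,0,80,88,24.5,18.5)]
print([m.sum() for m in M.values()])
F={}
for cs in(("side",),("top",),("side","top")):
    F[cs]=fit(SP,{c:M[c] for c in cs},[.503,-.209,0],False); print(cs,F[cs])
T=[]
for c,(u,v) in(("top",(436,278)),("side",(409,226))):
    w=24;n=400
    a=cv2.resize(im[c][v-w:v+w,u-w:u+w,::-1],(n,n),interpolation=cv2.INTER_NEAREST)
    p=F[(c,)][0]
    for z,r in((34,52),(55,32),(80,24.5)):
        q=(proj(place(cyl(0,0,z,z,r)[:40],p),c)-[u-w,v-w]+.5)*n/2/w
        for x in q: cv2.circle(a,tuple(np.round(x).astype(int).tolist()),1,(0,0,255),-1)
    for ang in np.radians([-60,-30,0,30,60]):
        q=(proj(place(np.array([[28.5*np.cos(ang),28.5*np.sin(ang),63.5]]),p),c)-[u-w,v-w]+.5)*n/2/w
        cv2.circle(a,tuple(np.round(q[0]).astype(int).tolist()),2,(0,255,0),-1)
    T.append(a)
cv2.imwrite("pics/b2.png",np.hstack(T))
```

```text
[np.int64(1197), np.int64(1529)]
('side',) (array([ 0.50769891, -0.21392813,  0.        ]), np.float64(0.0605158731341362))
('top',) (array([ 0.50263697, -0.20902309,  0.        ]), np.float64(0.06585186719894409))
('side', 'top') (array([ 0.50422493, -0.21044758,  0.        ]), np.float64(0.15338805317878723))
```

View pics/b2.png

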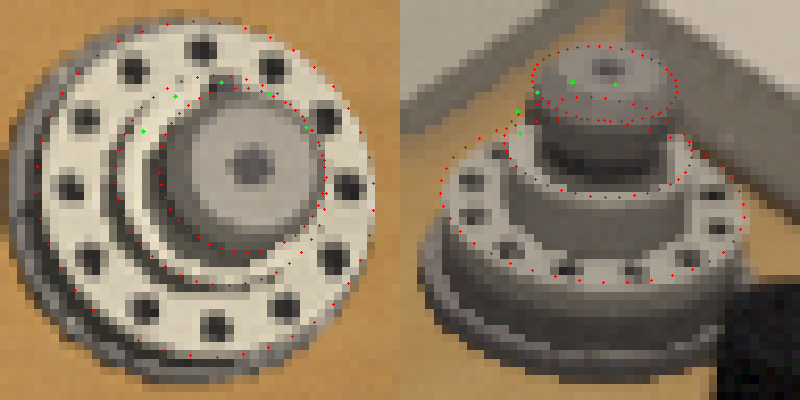

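>>> apply_moves(
  targets=[
    [[0, 0, -15, 0, 0, 0, 85], [0, 0, -20, 0, 0, 0, 85], [0, 0, -20, 0, 0, 0, 85], [0, 0, -12, 0, 0, 0, 85], [0, 0, -6, 0, 0, 0, 80], [0, 0, 0, 0, 0, 0, 70], [0, 0, 0, 0, 0, 0, 61], [0, 0, 0, 0, 0, 0, 59]],
  ],
  squeeze=40,
)

```text
clock: 12.2
ee_pos: [0.4464, 0.048, 0.107]
tcp_rot: [[-0.048, 0.003, -0.999], [0.999, -0.0, -0.048], [-0.0, -1.0, -0.003]]
wrist_force: [-1.1, -1.6, 3.1]
grip_width: 0.0591
```

>>> apply_moves(
  targets=[
    [[0, 0, 0, 0, 0, 0, 59], [0, 0, 0, 0, 0, 0, 59]],
  ],
)

```text
clock: 12.37
ee_pos: [0.4462, 0.048, 0.1068]
tcp_rot: [[-0.048, 0.003, -0.999], [0.999, -0.0, -0.048], [-0.0, -1.0, -0.003]]
wrist_force: [-1.4, -1.4, 6.8]
grip_width: 0.0592
```

Run:
```python
from h import *
s=get_state();p=s["ee_pos"];print(p,s["wrist_force"],s["ft_torque"],s["grip_width"],s["clock"])
j=s["tcp_rot"][:,0]
a=cv2.resize(get_image("side")[195:295,310:410,::-1],(600,600),interpolation=cv2.INTER_NEAREST)
cv2.imwrite("pics/b3.png",a)
for n in("pliers","pliers_stand"): print(n,[(round(d["p"],2),np.round(d["rect"]).tolist()) for d in cut_out(n,"side")])
```

```text
[0.44615658 0.04804461 0.10683166] [-1.39083255 -1.420801    6.7509393 ] [-0.51697414  0.76731459 -0.01351908] 0.05924241659459296 12.3667
pliers []
pliers_stand [(0.91, [358.0, 273.0, 46.0, 48.0]), (0.51, [161.0, 264.0, 12.0, 18.0])]
```

>>> apply_moves(
  targets=[
    [[0, 0, 3, 0, 0, 0, 59], [0, 0, 8, 0, 0, 0, 59], [0, 0, 12, 0, 0, 0, 59], [0, 0, 15, 0, 0, 0, 59], [0, 0, 18, 0, 0, 0, 59], [0, 0, 18, 0, 0, 0, 59], [0, 0, 18, 0, 0, 0, 59], [0, 0, 15, 0, 0, 0, 59]],
  ],
)

```text
clock: 13.18
ee_pos: [0.4454, 0.0484, 0.214]
tcp_rot: [[-0.048, 0.001, -0.999], [0.999, 0.001, -0.048], [0.001, -1.0, -0.001]]
wrist_force: [-0.4, 1.3, -1.6]
grip_width: 0.0588
```

>>> apply_moves(
  targets=[
    [[0, 0, 3, 0, 0, 0, 59], [0, 0, 0, 0, 0, 0, 59]],
  ],
)

```text
clock: 13.35
ee_pos: [0.4457, 0.0486, 0.2161]
tcp_rot: [[-0.048, 0.002, -0.999], [0.999, 0.001, -0.048], [0.001, -1.0, -0.002]]
wrist_force: [0.1, -0.0, -2.4]
grip_width: 0.0591
```

Run:
```python
from h import *
s=get_state();p=s["ee_pos"];print(p,s["wrist_force"],s["ft_torque"],s["grip_width"],s["clock"])
im=get_image("side"); cv2.imwrite("pics/b4.png",im[:,:,::-1])
for n in("pliers","pliers_stand"): print(n,[(round(d["p"],2),np.round(d["rect"]).tolist()) for d in cut_out(n,"side")])
for z in(0,.08,.15): print(proj([[.4453,.048,.122+z]],"side"))
```

```text
[0.44573946 0.0486495  0.21614533] [ 0.12501825 -0.0372724  -2.38840367] [ 0.02990235 -0.14149202 -0.00755433] 0.05905878662390119 13.35
pliers [(0.62, [359.0, 216.0, 36.0, 72.0])]
pliers_stand [(0.79, [359.0, 270.0, 45.0, 55.0]), (0.73, [369.0, 206.0, 17.0, 58.0]), (0.66, [160.0, 264.0, 12.0, 20.0]), (0.64, [275.0, 307.0, 17.0, 23.0]), (0.18, [287.0, 301.0, 40.0, 28.0])]
[[359.77818133 243.43981248]]
[[361.30581139 215.41534196]]
[[362.69510091 189.38553877]]
```

>>> apply_moves(
  targets=[
    [[2.5, 15, 0, 0, 0, 0.02, 59], [5, 28, 0, 0, 0, 0.04, 59], [5, 32, 0, 0, 0, 0.045, 59], [5, 32, 0, 0, 0, 0.045, 59], [5, 32, 0, 0, 0, 0.045, 59], [5, 32, 0, 0, 0, 0.045, 59], [4, 28, 0, 0, 0, 0.037, 59], [3, 14, 0, 0, 0, 0.01, 59]],
  ],
)

```text
clock: 14.17
ee_pos: [0.4791, 0.2639, 0.2131]
tcp_rot: [[-0.332, -0.003, -0.943], [0.943, -0.001, -0.332], [-0.0, -1.0, 0.003]]
wrist_force: [0.8, -0.4, -2.2]
grip_width: 0.0591
```

>>> apply_moves(
  targets=[
    [[0, 0, -20, 0, 0, 0, 59], [0, 0, -20, 0, 0, 0, 59], [0, 0, -10, 0, 0, 0, 59], [0, 0, 0, 0, 0, 0, 59], [0, 0, 0, 0, 0, 0, 59]],
  ],
)

```text
clock: 14.58
ee_pos: [0.4797, 0.2605, 0.165]
tcp_rot: [[-0.328, -0.001, -0.945], [0.945, -0.001, -0.328], [-0.001, -1.0, 0.001]]
wrist_force: [0.4, -0.1, -1.5]
grip_width: 0.0589
```

Run:
```python
from h import *
s=get_state();p=s["ee_pos"];print(p,s["tcp_rot"][:,0],s["wrist_force"],s["ft_torque"],s["grip_width"],s["clock"])
im={c:get_image(c) for c in C}
P=dict(pins=[[0,42,74],[0,-42,74]],eyes=None)
q=[.4797,.2611,.335]
T=[]
for c,(u,v) in(("top",(250,288)),("side",(285,296))):
    w=30;n=400
    a=cv2.resize(im[c][v-w:v+w,u-w:u+w,::-1],(n,n),interpolation=cv2.INTER_CUBIC)
    for pts,col in(([[0,42,74],[0,-42,74]],(0,0,255)),([[0,42,44],[0,-42,44]],(0,255,0))):
        x=(proj(place(np.array(pts,float),q),c)-[u-w,v-w]+.5)*n/2/w
        for k in x: cv2.circle(a,tuple(np.round(k).astype(int).tolist()),2,col,-1)
    T.append(a)
cv2.imwrite("pics/c1.png",np.hstack(T))
```

```text
[0.47968572 0.26051863 0.16501064] [-0.3281695   0.94461817 -0.00113721] [ 0.41656676 -0.07005558 -1.47328571] [0.00562779 0.04409203 0.03332952] 0.05887725666419896 14.5833
```

View pics/c1.png

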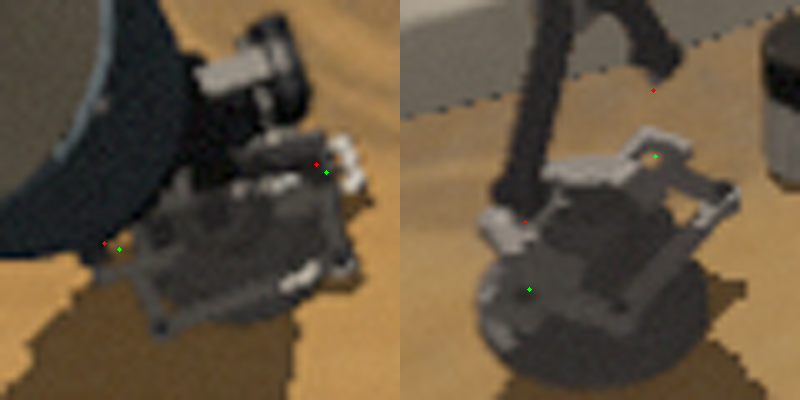

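>>> apply_moves(
  targets=[
    [[0, 0.5, -8, 0, 0, 0, 62], [0, 0, -10, 0, 0, 0, 62], [0, 0, -6, 0, 0, 0, 62], [0, 0, -3, 0, 0, 0, 62], [0, 0, 0, 0, 0, 0, 62]],
  ],
)

```text
clock: 15.1
ee_pos: [0.4791, 0.2612, 0.1369]
tcp_rot: [[-0.328, -0.002, -0.945], [0.945, -0.001, -0.328], [-0.001, -1.0, 0.002]]
wrist_force: [0.3, -0.7, -2.7]
grip_width: 0.0622
```

>>> apply_moves(
  targets=[
    [[0, 0, -2, 0, 0, 0, 62], [0, 0, -2, 0, 0, 0, 62], [0, 0, 0, 0, 0, 0, 62]],
  ],
)

```text
clock: 15.35
ee_pos: [0.4797, 0.2617, 0.134]
tcp_rot: [[-0.329, -0.0, -0.944], [0.944, -0.0, -0.329], [0.0, -1.0, 0.0]]
wrist_force: [0.5, -0.0, -3.1]
grip_width: 0.0617
```

>>> apply_moves(
  targets=[
    [[0, 0, -2, 0, 0, 0, 62], [0, 0, -1.5, 0, 0, 0, 62], [0, 0, 0, 0, 0, 0, 62]],
  ],
)

```text
clock: 15.6
ee_pos: [0.4795, 0.2616, 0.1304]
tcp_rot: [[-0.329, -0.0, -0.944], [0.944, -0.0, -0.329], [-0.0, -1.0, 0.0]]
wrist_force: [-0.1, 0.4, -2.8]
grip_width: 0.0619
```

>>> apply_moves(
  targets=[
    [[0, 0, -1.5, 0, 0, 0, 62], [0, 0, -1.5, 0, 0, 0, 62], [0, 0, 0, 0, 0, 0, 62]],
  ],
)

```text
clock: 15.85
ee_pos: [0.4796, 0.2616, 0.1273]
tcp_rot: [[-0.328, -0.0, -0.945], [0.945, -0.0, -0.328], [-0.0, -1.0, 0.001]]
wrist_force: [0.2, 0.1, -2.6]
grip_width: 0.0622
```

>>> apply_moves(
  targets=[
    [[0, 0, -1.5, 0, 0, 0, 62], [0, 0, -1, 0, 0, 0, 62], [0, 0, 0, 0, 0, 0, 62]],
  ],
)

```text
clock: 16.1
ee_pos: [0.4802, 0.2619, 0.1257]
tcp_rot: [[-0.329, 0.001, -0.944], [0.944, 0.0, -0.329], [0.0, -1.0, -0.001]]
wrist_force: [-0.4, 0.4, 0.7]
grip_width: 0.0622
```

>>> apply_moves(
  targets=[
    [[0, 0, 0, 0, 0, 0, 59], [0, 0, 0, 0, 0, 0, 56], [0, 0, 0, 0, 0, 0, 53], [0, 0, 0, 0, 0, 0, 51], [0, 0, 0, 0, 0, 0, 51]],
  ],
)

```text
clock: 16.52
ee_pos: [0.481, 0.2608, 0.1268]
tcp_rot: [[-0.329, 0.003, -0.944], [0.944, -0.001, -0.329], [-0.002, -1.0, -0.003]]
wrist_force: [0.5, -2.4, 7.3]
grip_width: 0.0511
```

>>> apply_moves(
  targets=[
    [[0, 0, 0, 0, 0, 0, 48], [0, 0, 0, 0, 0, 0, 45], [0, 0, 0, 0, 0, 0, 43], [0, 0, 0, 0, 0, 0, 43]],
  ],
)

```text
clock: 16.85
ee_pos: [0.4812, 0.2605, 0.127]
tcp_rot: [[-0.329, 0.003, -0.944], [0.944, -0.002, -0.329], [-0.003, -1.0, -0.003]]
wrist_force: [1.0, -4.0, 8.3]
grip_width: 0.0436
```

>>> apply_moves(
  targets=[
    [[0, 0, 1, 0, 0, 0, 41], [0, 0, 0.5, 0, 0, 0, 39], [0, 0, 0, 0, 0, 0, 38.5], [0, 0, 0, 0, 0, 0, 38.5]],
  ],
)

```text
clock: 17.18
ee_pos: [0.4799, 0.2613, 0.1268]
tcp_rot: [[-0.329, 0.0, -0.944], [0.944, -0.001, -0.329], [-0.001, -1.0, -0.0]]
wrist_force: [1.0, -2.7, 3.0]
grip_width: 0.0389
```

>>> apply_moves(
  targets=[
    [[0, 0, 2, 0, 0, 0, 38.5], [0, 0, 4, 0, 0, 0, 38.5], [0, 0, 6, 0, 0, 0, 38.5], [0, 0, 8, 0, 0, 0, 38.5], [0, 0, 10, 0, 0, 0, 38.5], [0, 0, 10, 0, 0, 0, 38.5], [0, 0, 5, 0, 0, 0, 38.5], [0, 0, 0, 0, 0, 0, 38.5]],
  ],
)

```text
clock: 17.85
ee_pos: [0.4806, 0.2624, 0.1737]
tcp_rot: [[-0.329, 0.003, -0.944], [0.944, 0.002, -0.329], [0.001, -1.0, -0.003]]
wrist_force: [-0.1, 0.4, -2.8]
grip_width: 0.0384
```

Run:
```python
from h import *
s=get_state();p=s["ee_pos"];print(p,s["tcp_rot"][:,0],s["wrist_force"],s["ft_torque"],s["grip_width"],s["clock"])
im={c:get_image(c) for c in C}
for n in("ring","ring_stand","eye_left","eye_right"): print(n,[(c,round(d["p"],2),np.round(d["rect"]).tolist()) for c in C for d in cut_out(n,c)])
T=[]
for c,(u,v) in(("top",(250,288)),("side",(285,290))):
    w=30;n=400
    T.append(cv2.resize(im[c][v-w:v+w,u-w:u+w,::-1],(n,n),interpolation=cv2.INTER_CUBIC))
cv2.imwrite("pics/c2.png",np.hstack(T))
```

```text
[0.48061645 0.26238944 0.17373979] [-0.32869695  0.94443471  0.00117861] [-0.09367625  0.44723496 -2.80528987] [-0.00431695 -0.0267547  -0.0171895 ] 0.038394741510623255 17.85
ring [('side', 0.6, [282.0, 286.0, 45.0, 28.0]), ('side', 0.48, [357.0, 269.0, 50.0, 55.0]), ('top', 0.5, [251.0, 292.0, 44.0, 27.0]), ('top', 0.26, [435.0, 313.0, 25.0, 25.0])]
ring_stand [('side', 0.6, [285.0, 310.0, 34.0, 39.0]), ('top', 0.83, [255.0, 296.0, 27.0, 17.0])]
eye_left [('side', 0.48, [270.0, 294.0, 24.0, 19.0]), ('side', 0.15, [282.0, 286.0, 46.0, 31.0])]
eye_right [('side', 0.57, [289.0, 276.0, 19.0, 15.0]), ('top', 0.54, [267.0, 284.0, 14.0, 15.0]), ('top', 0.31, [252.0, 295.0, 22.0, 16.0])]
```

>>> apply_moves(
  targets=[
    [[-2, 0, 8, 0, 0, 0, 38.5], [-4, -5, 12, 0, 0, 0, 38.5], [-4, -12, 12, 0, 0, 0, 38.5], [-3, -20, 10, 0, 0, 0, 38.5], [-2, -25, 5, 0, 0, 0, 38.5], [0, -28, 0, 0, 0, 0, 38.5], [0, -28, 0, 0, 0, 0, 38.5], [0, -28, 0, 0, 0, 0, 38.5]],
  ],
)

```text
clock: 19.02
ee_pos: [0.4644, 0.114, 0.2201]
tcp_rot: [[-0.329, 0.002, -0.944], [0.944, 0.001, -0.329], [0.0, -1.0, -0.002]]
wrist_force: [1.4, 0.4, -3.0]
grip_width: 0.0386
```

>>> apply_moves(
  targets=[
    [[0, -30, 0, 0, 0, -0.03, 38.5], [0, -30, 0, 0, 0, -0.03, 38.5], [0, -30, 0, 0, 0, -0.03, 38.5], [0, -30, 0, 0, 0, -0.03, 38.5], [0, -30, 0, 0, 0, -0.03, 38.5], [4, -30, 0, 0, 0, -0.03, 38.5], [8, -30, 0, 0, 0, -0.03, 38.5], [8, -30, 0, 0, 0, -0.03, 38.5]],
  ],
)

```text
clock: 19.68
ee_pos: [0.4843, -0.1263, 0.2203]
tcp_rot: [[-0.093, 0.002, -0.996], [0.996, -0.0, -0.093], [-0.0, -1.0, -0.002]]
wrist_force: [0.6, 1.5, -2.3]
grip_width: 0.0391
```

>>> apply_moves(
  targets=[
    [[6, -28, 0, 0, 0, -0.02, 38.5], [5, -25, 0, 0, 0, -0.02, 38.5], [3, -18, 0, 0, 0, -0.005, 38.5], [1.8, -10, 0, 0, 0, 0, 38.5], [0, -4.3, 0, 0, 0, 0, 38.5], [0, 0, 0, 0, 0, 0, 38.5], [0, 0, 0, 0, 0, 0, 38.5]],
  ],
)

```text
clock: 20.27
ee_pos: [0.5003, -0.2091, 0.2191]
tcp_rot: [[-0.05, 0.001, -0.999], [0.999, 0.0, -0.05], [0.0, -1.0, -0.001]]
wrist_force: [-0.5, 0.6, -3.1]
grip_width: 0.039
```

Run:
```python
from h import *
s=get_state();p=s["ee_pos"];print(p,s["tcp_rot"][:,0],s["wrist_force"],s["ft_torque"],s["grip_width"],s["clock"])
im={c:get_image(c) for c in C}
for c in C: cv2.imwrite(f"pics/d_{c}.png",im[c][:,:,::-1])
for n in("ring","spindle","pliers"): print(n,[(c,round(d["p"],2),np.round(d["rect"]).tolist()) for c in C for d in cut_out(n,c)])
print(proj([[.503,-.2095,.131],[.503,-.2095,.08]],"side"),proj([[.503,-.2095,.131],[.503,-.2095,.08]],"top"))
```

```text
[ 0.50031508 -0.20907088  0.21911032] [-4.99900616e-02  9.98749682e-01  2.58062451e-04] [-0.54318101  0.568382   -3.06232418] [-0.00466557  0.02311457 -0.02203445] 0.03896759765927785 20.2667
ring [('side', 0.57, [410.0, 199.0, 36.0, 18.0]), ('side', 0.52, [433.0, 246.0, 22.0, 23.0]), ('top', 0.51, [464.0, 280.0, 6.0, 13.0])]
spindle [('side', 0.74, [408.0, 228.0, 40.0, 45.0])]
pliers [('side', 0.56, [412.0, 175.0, 30.0, 57.0]), ('top', 0.4, [357.0, 239.0, 27.0, 18.0])]
[[410.9068141  196.86116206]
 [409.23747061 212.69022709]] [[445.97080441 271.05809666]
 [440.64232375 273.68823929]]
```

Run:
```python
from h import *
a=cv2.imread("pics/d_side.png")[180:225,380:440]; b=cv2.imread("pics/d_top.png")[255:300,425:485]
a=cv2.resize(a,(600,450),interpolation=cv2.INTER_CUBIC); b=cv2.resize(b,(200,150),interpolation=cv2.INTER_CUBIC)
q=[.503,-.2095,.05]
def dots(P,col):
    for k in (proj(place(np.array(P,float),q),"side")-[380,180]+.5)*10: cv2.circle(a,tuple(np.round(k).astype(int).tolist()),2,col,-1)
dots([[-34,36,136],[-34,-36,136]],(0,0,255)); dots([[-3.3,52,136],[-3.3,-52,136]],(0,255,0))
q=[.5077,-.2139,.05]; dots(cyl(0,0,80,80,24.5)[:40],(255,255,0)); 
out=np.zeros((450,800,3),np.uint8); out[:,:600]=a; out[:150,600:]=b
cv2.imwrite("pics/d.png",out)
```

```text
(no output)
```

View pics/d.png

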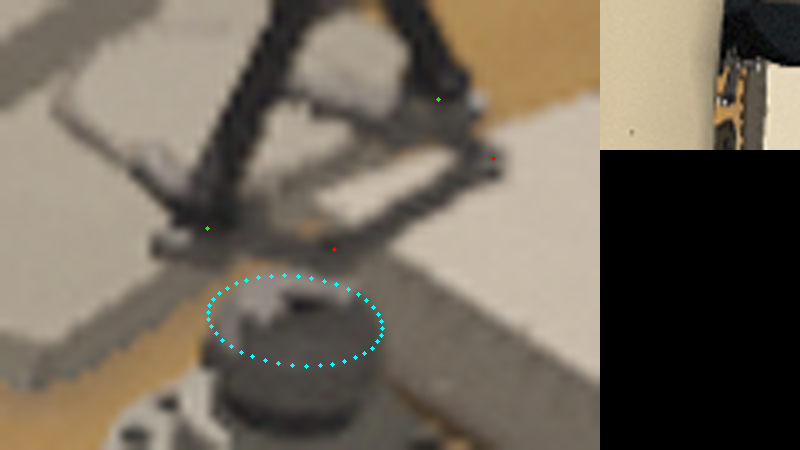

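>>> apply_moves(
  targets=[
    [[0.5, 0.2, -6, 0, 0, 0, 38.5], [0.5, 0.3, -9, 0, 0, 0, 38.5], [0, 0, -9, 0, 0, 0, 38.5], [0, 0, -7, 0, 0, 0, 38.5], [0, 0, -4, 0, 0, 0, 38.5], [0, 0, 0, 0, 0, 0, 38.5], [0, 0, 0, 0, 0, 0, 38.5]],
  ],
)

```text
clock: 21.25
ee_pos: [0.5014, -0.2092, 0.1835]
tcp_rot: [[-0.05, -0.001, -0.999], [0.999, -0.0, -0.05], [-0.0, -1.0, 0.001]]
wrist_force: [0.6, -0.4, -1.2]
grip_width: 0.0388
```

>>> apply_moves(
  targets=[
    [[0, 0, -3, 0, 0, 0, 38.5], [0, 0, -3, 0, 0, 0, 38.5], [0, 0, 0, 0, 0, 0, 38.5]],
  ],
)

```text
clock: 21.5
ee_pos: [0.5013, -0.2089, 0.1772]
tcp_rot: [[-0.05, -0.001, -0.999], [0.999, 0.0, -0.05], [0.0, -1.0, 0.001]]
wrist_force: [0.5, -0.7, -4.0]
grip_width: 0.0385
```

>>> apply_moves(
  targets=[
    [[0, 0, -2, 0, 0, 0, 38.5], [0, 0, -2, 0, 0, 0, 38.5], [0, 0, 0, 0, 0, 0, 38.5]],
  ],
)

```text
clock: 21.75
ee_pos: [0.5013, -0.209, 0.1732]
tcp_rot: [[-0.05, -0.001, -0.999], [0.999, 0.0, -0.05], [0.0, -1.0, 0.001]]
wrist_force: [-0.2, -0.1, -2.5]
grip_width: 0.0386
```

>>> apply_moves(
  targets=[
    [[0, 0, -2, 0, 0, 0, 38.5], [0, 0, -2, 0, 0, 0, 38.5], [0, 0, 0, 0, 0, 0, 38.5]],
  ],
)

```text
clock: 22.0
ee_pos: [0.5013, -0.209, 0.1692]
tcp_rot: [[-0.05, -0.001, -0.999], [0.999, 0.0, -0.05], [0.0, -1.0, 0.001]]
wrist_force: [0.1, -0.2, -1.4]
grip_width: 0.039
```

>>> apply_moves(
  targets=[
    [[0, 0, -2, 0, 0, 0, 38.5], [0, 0, -1, 0, 0, 0, 38.5], [0, 0, 0, 0, 0, 0, 38.5]],
  ],
)

```text
clock: 22.25
ee_pos: [0.5014, -0.209, 0.1664]
tcp_rot: [[-0.05, -0.0, -0.999], [0.999, 0.0, -0.05], [0.0, -1.0, 0.0]]
wrist_force: [-0.4, 0.3, -2.1]
grip_width: 0.0389
```

>>> apply_moves(
  targets=[
    [[0, 0, -2, 0, 0, 0, 38.5], [0, 0, -1, 0, 0, 0, 38.5], [0, 0, 0, 0, 0, 0, 38.5]],
  ],
)

```text
clock: 22.5
ee_pos: [0.5014, -0.209, 0.1633]
tcp_rot: [[-0.05, -0.001, -0.999], [0.999, 0.0, -0.05], [0.0, -1.0, 0.001]]
wrist_force: [0.2, -0.1, -2.1]
grip_width: 0.039
```

>>> apply_moves(
  targets=[
    [[0, 0, -2, 0, 0, 0, 38.5], [0, 0, -2, 0, 0, 0, 38.5], [0, 0, 0, 0, 0, 0, 38.5]],
  ],
)

```text
clock: 22.75
ee_pos: [0.5013, -0.209, 0.1592]
tcp_rot: [[-0.05, -0.001, -0.999], [0.999, 0.0, -0.05], [0.0, -1.0, 0.001]]
wrist_force: [-0.3, 0.2, -2.4]
grip_width: 0.0386
```

>>> apply_moves(
  targets=[
    [[0, 0, -2, 0, 0, 0, 38.5], [0, 0, -2, 0, 0, 0, 38.5], [0, 0, 0, 0, 0, 0, 38.5]],
  ],
)

```text
clock: 23.0
ee_pos: [0.5013, -0.209, 0.1551]
tcp_rot: [[-0.05, -0.001, -0.999], [0.999, 0.0, -0.05], [0.0, -1.0, 0.001]]
wrist_force: [0.1, -0.2, -2.7]
grip_width: 0.0389
```

>>> apply_moves(
  targets=[
    [[0, 0, -2, 0, 0, 0, 38.5], [0, 0, -1, 0, 0, 0, 38.5], [0, 0, 0, 0, 0, 0, 38.5]],
  ],
)

```text
clock: 23.25
ee_pos: [0.5013, -0.209, 0.1523]
tcp_rot: [[-0.05, -0.001, -0.999], [0.999, 0.0, -0.05], [0.0, -1.0, 0.001]]
wrist_force: [-0.3, -0.2, -2.0]
grip_width: 0.0387
```

>>> apply_moves(
  targets=[
    [[0, 0, -2, 0, 0, 0, 38.5], [0, 0, -1, 0, 0, 0, 38.5], [0, 0, 0, 0, 0, 0, 38.5]],
  ],
)

```text
clock: 23.5
ee_pos: [0.5014, -0.209, 0.1493]
tcp_rot: [[-0.05, -0.001, -0.999], [0.999, 0.0, -0.05], [0.0, -1.0, 0.0]]
wrist_force: [0.0, 0.7, -2.0]
grip_width: 0.0386
```

>>> apply_moves(
  targets=[
    [[0, 0, -1, 0, 0, 0, 38.5], [0, 0, -1, 0, 0, 0, 38.5], [0, 0, 0, 0, 0, 0, 38.5]],
  ],
)

```text
clock: 23.75
ee_pos: [0.5014, -0.209, 0.1475]
tcp_rot: [[-0.05, -0.0, -0.999], [0.999, 0.0, -0.05], [0.0, -1.0, 0.0]]
wrist_force: [-0.1, 0.1, -2.3]
grip_width: 0.0388
```

>>> apply_moves(
  targets=[
    [[0, 0, -1, 0, 0, 0, 38.5], [0, 0, -1, 0, 0, 0, 38.5], [0, 0, 0, 0, 0, 0, 38.5]],
  ],
)

```text
clock: 24.0
ee_pos: [0.5018, -0.2093, 0.146]
tcp_rot: [[-0.05, 0.001, -0.999], [0.999, -0.0, -0.05], [-0.0, -1.0, -0.001]]
wrist_force: [0.2, 0.1, -0.4]
grip_width: 0.0388
```

>>> apply_moves(
  targets=[
    [[0, 0, -0.8, 0, 0, 0, 38.5], [0, 0, 0, 0, 0, 0, 38.5], [0, 0, 0, 0, 0, 0, 38.5]],
  ],
)

```text
clock: 24.25
ee_pos: [0.502, -0.2094, 0.1457]
tcp_rot: [[-0.05, 0.002, -0.999], [0.999, -0.001, -0.05], [-0.001, -1.0, -0.001]]
wrist_force: [-0.5, -0.9, 2.9]
grip_width: 0.0388
```

>>> apply_moves(
  targets=[
    [[0, 0, 0, 0, 0, 0, 42], [0, 0, 0, 0, 0, 0, 46], [0, 0, 0, 0, 0, 0, 50], [0, 0, 0, 0, 0, 0, 54], [0, 0, 0, 0, 0, 0, 58], [0, 0, 0, 0, 0, 0, 61], [0, 0, 0, 0, 0, 0, 61]],
  ],
)

```text
clock: 24.83
ee_pos: [0.5012, -0.209, 0.1445]
tcp_rot: [[-0.05, -0.001, -0.999], [0.999, 0.0, -0.05], [0.0, -1.0, 0.001]]
wrist_force: [0.8, -0.0, 1.3]
grip_width: 0.0615
```

Run:
```python
from h import *
s=get_state();print(s["ee_pos"],s["wrist_force"],s["ft_torque"],s["grip_width"],s["clock"])
im=get_image("side"); cv2.imwrite("pics/e.png",im[:,:,::-1])
for n in("ring","spindle","eye_left","eye_right","pin_left","pin_right"): print(n,[(round(d["p"],2),np.round(d["rect"]).tolist()) for d in cut_out(n,"side")])
q=[.503,-.209,.05]
for x in(0,.3): print(proj(place(np.array([[0,55,59],[0,-55,59],[-36,36,59],[-36,-36,59.]]),q),"side").round(1).tolist())
```

```text
[ 0.50123028 -0.20899586  0.14448541] [ 0.84419726 -0.0120415   1.25094188] [-0.03552014 -0.11875296  0.00017666] 0.061450208872697434 24.8333
ring [(0.51, [410.0, 222.0, 36.0, 14.0])]
spindle [(0.82, [408.0, 228.0, 40.0, 42.0])]
eye_left [(0.62, [399.0, 225.0, 16.0, 16.0]), (0.32, [286.0, 310.0, 36.0, 38.0])]
eye_right []
pin_left [(0.81, [407.0, 201.0, 23.0, 50.0])]
pin_right []
[[396.2, 226.5], [420.1, 212.1], [410.8, 228.9], [426.3, 219.3]]
[[396.2, 226.5], [420.1, 212.1], [410.8, 228.9], [426.3, 219.3]]
```

>>> apply_moves(
  targets=[
    [[0, 0, 1, 0, 0, 0, 61.5], [0, 0, 2, 0, 0, 0, 61.5], [0, 0, 2, 0, 0, 0, 61.5], [0, 0, 0, 0, 0, 0, 61.5]],
  ],
)

```text
clock: 25.52
ee_pos: [0.5016, -0.2091, 0.1502]
tcp_rot: [[-0.05, 0.0, -0.999], [0.999, -0.0, -0.05], [-0.0, -1.0, -0.0]]
wrist_force: [1.0, -0.2, -1.3]
grip_width: 0.0615
```

>>> apply_moves(
  targets=[
    [[0, 0, 2, 0, 0, 0, 61.5], [0, 0, 3, 0, 0, 0, 61.5], [0, 0, 3, 0, 0, 0, 61.5], [0, 0, 0, 0, 0, 0, 61.5]],
  ],
)

```text
clock: 25.85
ee_pos: [0.5019, -0.2093, 0.1588]
tcp_rot: [[-0.05, 0.001, -0.999], [0.999, -0.0, -0.05], [-0.001, -1.0, -0.001]]
wrist_force: [0.6, -0.1, -1.6]
grip_width: 0.0619
```

>>> apply_moves(
  targets=[
    [[0, 0, 15, 0, 0, 0, 60], [0, 0, 20, 0, 0, 0, 60], [0, 0, 20, 0, 0, 0, 60], [0, 5, 10, 0, 0, 0, 60], [-8, 20, 0, 0, 0, 0, 60], [-8, 30, 0, 0, 0, 0, 60], [-8, 32, 0, 0, 0, 0, 60], [-8, 32, 0, 0, 0, 0, 60]],
  ],
)

```text
clock: 26.52
ee_pos: [0.4687, -0.0887, 0.2224]
tcp_rot: [[-0.049, -0.0, -0.999], [0.999, 0.0, -0.049], [0.001, -1.0, 0.0]]
wrist_force: [0.8, 0.3, -1.6]
grip_width: 0.0602
```

>>> apply_moves(
  targets=[
    [[-8, 32, 0, 0, 0, 0, 60], [-8, 32, 0, 0, 0, 0, 60], [-5, 32, 0, 0, 0, 0, 60], [-3.3, 24, 0, 0, 0, 0, 60], [0, 14, 0, 0, 0, 0, 60], [0, 4.3, 0, 0, 0, 0, 60], [0, 0, 0, 0, 0, 0, 60], [0, 0, 0, 0, 0, 0, 60]],
  ],
)

```text
clock: 27.18
ee_pos: [0.4451, 0.048, 0.2227]
tcp_rot: [[-0.05, -0.0, -0.999], [0.999, -0.0, -0.05], [-0.0, -1.0, 0.0]]
wrist_force: [0.5, -0.3, -1.2]
grip_width: 0.0601
```

Run:
```python
from h import *
s=get_state();print(s["ee_pos"],s["tcp_rot"][:,0],s["wrist_force"],s["ft_torque"],s["grip_width"],s["clock"])
im={c:get_image(c) for c in C}
for c in C: cv2.imwrite(f"pics/f_{c}.png",im[c][:,:,::-1])
for n in("pliers","ring","spindle","pliers_stand"): print(n,[(c,round(d["p"],2),np.round(d["rect"]).tolist()) for c in C for d in cut_out(n,c)])
```

```text
[0.44508382 0.04803244 0.22270942] [-5.01361842e-02  9.98742368e-01 -2.10869451e-04] [ 0.46921623 -0.30208265 -1.23162656] [0.01181664 0.01074015 0.00451656] 0.06014015939111514 27.1833
pliers [('side', 0.9, [360.0, 214.0, 34.0, 71.0]), ('side', 0.7, [356.0, 272.0, 48.0, 48.0]), ('side', 0.54, [355.0, 216.0, 14.0, 63.0])]
ring [('side', 0.7, [412.0, 265.0, 7.0, 24.0]), ('side', 0.65, [409.0, 220.0, 31.0, 22.0]), ('top', 0.56, [439.0, 276.0, 45.0, 29.0])]
spindle [('side', 0.8, [408.0, 228.0, 39.0, 44.0]), ('side', 0.73, [410.0, 222.0, 35.0, 17.0]), ('top', 0.62, [434.0, 278.0, 43.0, 43.0])]
pliers_stand [('side', 0.76, [358.0, 270.0, 48.0, 58.0]), ('side', 0.7, [161.0, 262.0, 8.0, 16.0]), ('top', 0.7, [209.0, 191.0, 33.0, 28.0])]
```

>>> apply_moves(
  targets=[
    [[0, 0, -8, 0, 0, 0, 60], [0, 0, -10, 0, 0, 0, 60], [0, 0, -8, 0, 0, 0, 60], [0, 0, -6, 0, 0, 0, 60], [0, 0, -6, 0, 0, 0, 60], [0, 0, 0, 0, 0, 0, 60]],
  ],
)

```text
clock: 28.18
ee_pos: [0.4444, 0.0481, 0.1834]
tcp_rot: [[-0.05, -0.002, -0.999], [0.999, -0.001, -0.05], [-0.001, -1.0, 0.002]]
wrist_force: [0.7, 0.1, -1.6]
grip_width: 0.0601
```

>>> apply_moves(
  targets=[
    [[0, 0, -8, 0, 0, 0, 60], [0, 0, -10, 0, 0, 0, 60], [0, 0, -10, 0, 0, 0, 60], [0, 0, -10, 0, 0, 0, 60], [0, 0, -10, 0, 0, 0, 60], [0, 0, -5, 0, 0, 0, 60], [0, 0, 0, 0, 0, 0, 60]],
  ],
)

```text
clock: 28.77
ee_pos: [0.4445, 0.048, 0.1308]
tcp_rot: [[-0.05, -0.002, -0.999], [0.999, -0.001, -0.05], [-0.001, -1.0, 0.002]]
wrist_force: [-0.5, -0.6, -1.6]
grip_width: 0.0602
```

Command z is now .131; the notch floor is at about .105.

>>> apply_moves(
  targets=[
    [[0, 0, -6, 0, 0, 0, 60], [0, 0, -6, 0, 0, 0, 60], [0, 0, -5, 0, 0, 0, 60], [0, 0, -3, 0, 0, 0, 60], [0, 0, 0, 0, 0, 0, 60]],
  ],
)

```text
clock: 29.18
ee_pos: [0.4447, 0.0481, 0.1111]
tcp_rot: [[-0.05, -0.001, -0.999], [0.999, -0.0, -0.05], [-0.0, -1.0, 0.001]]
wrist_force: [-0.9, -0.1, -2.5]
grip_width: 0.0602
```

>>> apply_moves(
  targets=[
    [[0, 0, -2, 0, 0, 0, 60], [0, 0, -2, 0, 0, 0, 60], [0, 0, 0, 0, 0, 0, 60]],
  ],
)

```text
clock: 29.43
ee_pos: [0.4451, 0.0482, 0.1076]
tcp_rot: [[-0.05, -0.0, -0.999], [0.999, 0.0, -0.05], [0.0, -1.0, 0.0]]
wrist_force: [1.2, -0.2, -2.2]
grip_width: 0.0603
```

>>> apply_moves(
  targets=[
    [[0, 0, -1, 0, 0, 0, 60], [0, 0, -1, 0, 0, 0, 60], [0, 0, 0, 0, 0, 0, 60]],
  ],
)

```text
clock: 29.68
ee_pos: [0.4458, 0.0483, 0.1065]
tcp_rot: [[-0.05, 0.001, -0.999], [0.999, 0.0, -0.05], [0.0, -1.0, -0.001]]
wrist_force: [-0.8, -0.3, 1.0]
grip_width: 0.0605
```

>>> apply_moves(
  targets=[
    [[0, 0, -1, 0, 0, 0, 60], [0, 0, 0, 0, 0, 0, 60]],
  ],
)

```text
clock: 29.85
ee_pos: [0.4463, 0.0482, 0.1062]
tcp_rot: [[-0.05, 0.003, -0.999], [0.999, -0.0, -0.05], [-0.0, -1.0, -0.003]]
wrist_force: [-0.8, -1.1, 7.0]
grip_width: 0.0602
```

>>> apply_moves(
  targets=[
    [[0, 0, 0.5, 0, 0, 0, 62], [0, 0, 0.5, 0, 0, 0, 65], [0, 0, 0, 0, 0, 0, 70], [0, 0, 0, 0, 0, 0, 78], [0, 0, 0, 0, 0, 0, 85], [0, 0, 0, 0, 0, 0, 85]],
  ],
)

```text
clock: 30.35
ee_pos: [0.4452, 0.0482, 0.1058]
tcp_rot: [[-0.05, -0.0, -0.999], [0.999, -0.0, -0.05], [-0.0, -1.0, 0.0]]
wrist_force: [0.4, -0.6, -0.3]
grip_width: 0.0851
```

>>> apply_moves(
  targets=[
    [[0, 0, 10, 0, 0, 0, 85], [0, 0, 20, 0, 0, 0, 85], [0, 0, 30, 0, 0, 0, 85], [0, 0, 35, 0, 0, 0, 85], [0, 0, 25, 0, 0, 0, 85], [-10, -15, 5, 0, 0, 0, 85], [-15, -30, 0, 0, 0, 0, 85], [-15, -40, 0, 0, 0, 0, 85]],
  ],
)

```text
clock: 31.02
ee_pos: [0.4054, -0.0355, 0.231]
tcp_rot: [[-0.053, 0.001, -0.999], [0.999, 0.001, -0.053], [0.001, -1.0, -0.001]]
wrist_force: [1.2, -0.6, 0.2]
grip_width: 0.0849
```

>>> apply_moves(
  targets=[
    [[-10, -40, 0, 0, 0, 0, 85], [-10, -40, 0, 0, 0, 0, 85], [-10, -40, 0, 0, 0, 0, 85], [-10, -40, 0, 0, 0, 0, 85], [-10, -40, 0, 0, 0, 0, 85], [0, -40, 0, 0, 0, 0, 85], [0, -40, 0, 0, 0, 0, 85], [0, 0, 0, 0, 0, 0, 85]],
  ],
)

```text
clock: 31.68
ee_pos: [0.3541, -0.321, 0.2294]
tcp_rot: [[-0.044, -0.003, -0.999], [0.999, -0.0, -0.044], [-0.0, -1.0, 0.003]]
wrist_force: [0.5, 0.1, -0.6]
grip_width: 0.0851
```

```bash
cat > chk.py <<'E'
from h import *
s=get_state();print(s["ee_pos"],s["wrist_force"],s["clock"])
im={c:get_image(c) for c in C}
for c in C: cv2.imwrite(f"pics/g_{c}.png",im[c][:,:,::-1])
R={}
for n in("pliers","ring","spindle","pliers_stand","dust_cap","label_tape","objective_can","oil_bottle","culture_flask"): 
    for c in C:
        L=cut_out(n,c); R[n,c]=L
        print(n,c,[(round(d["p"],2),np.round(d["rect"]).tolist()) for d in L[:3]])
# ring model (closed): eye frames, bridge, hinge
RING=[box(-38,-30,-38,38,55,63),box(-11,11,36,55,55,63),box(-11,11,-55,-36,55,63),box(-34,10,24,40,55,63),box(-34,10,-40,-24,55,63)]
for c in C:
    L=[d for d in R["ring",c] if abs(d["rect"][0]-(440 if c=="top" else 410))<20 and d["rect"][2]>25]
    if L:
        m=L[0]["region"].astype(bool); ys,xs=np.nonzero(m); print(c,"ring obs u",xs.min(),xs.max(),"v",ys.min(),ys.max())
    P=place(np.vstack(RING),[.5028,-.209,.05]); q=proj(P,c); print(c,"model closed u",q[:,0].min().round(1),q[:,0].max().round(1),"v",q[:,1].min().round(1),q[:,1].max().round(1))
E
python3 chk.py
python3 - <<'E'
from h import *
# pliers before/after difference in side view
a=cv2.imread("pics/side0.png").astype(int)[215:305,330:390];b=cv2.imread("pics/g_side.png").astype(int)[215:305,330:390]
d=np.abs(a-b).max(2); print("pliers diff px>60:",(d>60).sum(), "of",d.size)
E
```

```text
[ 0.35405578 -0.32096136  0.22940123] [ 0.52343168  0.05167741 -0.64982686] 31.6833
pliers side [(0.68, [359.0, 254.0, 31.0, 71.0])]
pliers top [(0.61, [338.0, 299.0, 35.0, 19.0]), (0.47, [348.0, 297.0, 16.0, 14.0])]
ring side [(0.79, [410.0, 222.0, 34.0, 18.0]), (0.64, [359.0, 253.0, 35.0, 66.0]), (0.57, [399.0, 223.0, 14.0, 10.0])]
ring top [(0.79, [437.0, 277.0, 42.0, 29.0])]
spindle side [(0.6, [407.0, 228.0, 43.0, 42.0])]
spindle top [(0.61, [435.0, 278.0, 45.0, 42.0]), (0.5, [328.0, 294.0, 15.0, 12.0])]
pliers_stand side [(0.75, [357.0, 273.0, 48.0, 53.0]), (0.69, [161.0, 262.0, 10.0, 17.0])]
pliers_stand top [(0.72, [335.0, 302.0, 50.0, 33.0]), (0.64, [451.0, 272.0, 14.0, 24.0]), (0.63, [208.0, 189.0, 34.0, 31.0])]
dust_cap side [(0.82, [432.0, 248.0, 18.0, 25.0])]
dust_cap top [(0.7, [435.0, 313.0, 26.0, 25.0])]
label_tape side [(0.61, [329.0, 243.0, 24.0, 14.0]), (0.26, [350.0, 257.0, 25.0, 61.0])]
label_tape top [(0.66, [358.0, 236.0, 28.0, 17.0])]
objective_can side [(0.63, [410.0, 265.0, 9.0, 20.0]), (0.55, [318.0, 282.0, 12.0, 26.0])]
objective_can top [(0.49, [300.0, 282.0, 19.0, 16.0])]
oil_bottle side [(0.62, [411.0, 264.0, 10.0, 24.0]), (0.2, [399.0, 224.0, 10.0, 16.0])]
oil_bottle top []
culture_flask side [(0.86, [360.0, 209.0, 39.0, 52.0])]
culture_flask top [(0.84, [405.0, 227.0, 54.0, 38.0]), (0.53, [440.0, 277.0, 46.0, 31.0])]
side ring obs u 393 426 v 210 230
side model closed u 393.1 427.5 v 209.5 230.8
top ring obs u 417 459 v 260 290
top model closed u 415.9 461.1 v 268.6 291.1
pliers diff px>60: 1 of 5400
```

```bash
python3 - <<'E'
import cv2,numpy as np
a=cv2.imread("pics/g_top.png")[250:330,400:480]; b=cv2.imread("pics/g_side.png")[195:255,380:440]
cv2.imwrite("pics/g.png",np.hstack([cv2.resize(x,(400,400),interpolation=cv2.INTER_CUBIC) for x in(a,b)]))
E
python3 -c "
from station import *
print(job_done())"
```

```text
the job is handed in; nothing more can be done
None
```

I handed the job in at about 32 s of the 72 s, and my last checks suggest every step is done. `job_done` gave no verdict.

**What I did**
- **Cap:** The first grasp closed above the cap because the fingertips sit about 40 mm higher than the reported tool position. I corrected for that, lifted the cap off and stood it on the table near x = 0.405, y = -0.205 m.
- **Ring:** I took the pliers from their stand and put the pins in the eyes. I spread them to the hard stop (39 mm at the bars) and lifted the ring. I lowered it over the spindle until the wrist force showed contact at the height expected for the hub, then let it close.
- **Pliers:** I set them back until the force showed the bolts on the notch floors, then opened the gripper and moved the arm clear.

**Last checks**
- **Pliers:** The side picture of the pliers and stand matches the one from the start (1 pixel of 5400 differs clearly).
- **Ring, side view:** Its outline matches a closed, level ring on the hub to about 1.5 px. While spread it was 2 px wider.
- **Ring, top view:** It is about as wide as a closed ring, but extends 8 px further towards the key side than my model. My model left out the ends of the arms on that side, which is the likely reason.
- **Cap and other things:** The cap shows in both views where I put it. Tape, can and flask are where they started. The networks found the bottle only in the side view, with no earlier reading to compare.

**Not confirmed**
- I had used all 12 picture views, so I could not look at the gap over the key. It rests on my estimate of the spindle's turn (about 0.05 rad), to which I aligned the ring.
- The two cameras disagreed by about 7 mm on the spindle's position. I used the top camera, which matched where the gripper had closed on the cap. The ring then slid down without sideways force.

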